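# Free the strainer from the citrus press and set it in the pitcher

## Task

Get the empty glass pitcher ready for straining juice. Lift the sprung arm of the citrus press by its black hand grip until it springs over and stays up by itself, let go of it, then take the steel strainer out of the press by its handle and set it down gently, not dropped, so that it sits level on its rim in the mouth of the clear glass pitcher. Leave the press arm up, and the pitcher, the jug and the two reamers standing or lying where they are.

Things in the scene. Friction and masses are not known exactly. Their poses are not given: they have to be found in the camera images.
- press_arm (a joint): lever arm of the grey cast citrus press (fixed to the counter; base 200 x 140 mm, 180 mm high). Angle in rad: 0 = closed, its aluminium dome pressed into the strainer; grows as the grip is lifted; stop at 1.55, about upright. Two over-centre springs pull it shut below about 0.85 and up to the stop above that. Closed, the grip needs about 6 N of lift, less further up. The hinge is damped
- press_hinge (a point): middle of the arm's hinge pin, 112 mm above the counter. Axes: x from the grip's side to the column, y along the pin (left seen from the robot), z up. The strainer's axis, in the press, lies 115 mm along -x. The raised dome, 66 mm wide, stands 150 to 270 mm above the counter just behind the strainer: lift the strainer straight up, then carry it off sideways or to the grip's side, not into the dome
- press_grip (a point): middle of the black hand grip at the free end of the press arm: a flat-sided bar 70 mm long, 26 mm wide (along the hinge pin) and 30 mm high, in line with the arm and level when closed. Closed, this point lies 195 mm along -x of the press and 53 mm above the hinge; it travels round the hinge pin on a circle of 202 mm radius and the grip tilts with the arm. Free on both flat sides
- strainer_rim (a point): loose stainless strainer, about 240 g, 200 mm long: round bowl with a flat rim 110 mm across and 3 mm thick. This point is the centre of the rim's upper face. The rim's underside rests on the press's seat ring, 100 mm above the counter. The bowl is 87 mm wide under the rim, 52 mm at the bottom, and reaches 45 mm below this point. z is up out of the bowl; the handle points along -x
- strainer_handle (a point): where to take the strainer's handle: 100 mm from the bowl's axis along the strainer's -x and 5 mm above the rim's upper face. The handle is a level bar 16 mm wide and 13 mm high, from 68 to 146 mm from the bowl's axis
- pitcher_mouth (a point): centre of the mouth of the loose clear glass pitcher (about 850 g), at the height of its rim, 160 mm above the counter. Mouth 96 mm wide inside, 104 mm outside; body 118 mm wide; its handle loop stands out to 100 mm from the axis along its +x, 14 mm below the rim and lower. Seated, the strainer's rim underside lies on the pitcher's rim all round, with 4 mm of play sideways
- jug: white ceramic jug, 130 mm high, 108 mm wide, mouth 72 mm inside, with a loop handle to its +x; origin under its centre. Leave alone
- glass_reamer: green glass reamer dish, 130 mm wide, 58 mm high, with a fluted cone and a loop to its +x; origin under its centre. Leave alone
- wood_reamer: wooden hand reamer lying on the counter along its x, 158 mm long, 42 mm thick; origin under its centre. Leave alone
Not all that is in view belongs to the job. Leave any orange or red look-alike of the part that bears strainer_rim alone.

How it is judged:
On the way, in this order (a step that is already met when the one before it is completed fails the run):
1. the press arm stands up by itself, untouched by the fingers, with the strainer still in its seat (value of joint press_arm above 1.25 rad and contact force between the fingers and anything else below 0.1 N and distance of strainer_rim from where it was at the start of the episode below 0.02 m), for 0.2 s.
2. the strainer is lifted clear of the press while the arm stays up (height (world z) of strainer_rim above 0.155 m and value of joint press_arm above 1.25 rad), for 0.1 s.
At the end, for the whole second after the job is handed in: Press arm up by itself (over 1.25 rad). Strainer on its rim in the pitcher's mouth: centres within 10 mm, rim's upper face 0-7 mm above the pitcher's rim, level within 0.07 rad. Pitcher upright (0.05 rad), within 40 mm of its start; jug and reamers within 30 mm of theirs (value of joint press_arm above 1.25 rad and horizontal distance between strainer_rim and pitcher_mouth below 0.01 m and z of strainer_rim in the frame of pitcher_mouth between -0.001 and 0.007 m and angle between strainer_rim's own z axis and vertical below 0.07 rad and angle between pitcher_mouth's own z axis and vertical below 0.05 rad and distance of pitcher_mouth from where it was at the start of the episode below 0.04 m and distance of each of jug, glass_reamer, wood_reamer from where it was at the start of the episode below 0.03 m); the robot touches nothing.
It fails at once if the pitcher is knocked over or pushed away (angle between pitcher_mouth's own z axis and vertical above 0.3 rad or distance of pitcher_mouth from where it was at the start of the episode above 0.06 m).
It fails at once if the jug or a reamer is knocked away (distance of any of jug, glass_reamer, wood_reamer from where it was at the start of the episode above 0.04 m or angle between jug's own z axis and vertical above 0.3 rad).
It fails at once if the strainer is dropped (falls free at over 0.6 m/s) (contact force between strainer and anything else below 0.01 N and linear speed of strainer above 0.6 m/s).
It fails at once if the strainer is pressed or banged hard on the glass (over 40 N) (contact force between strainer and pitcher above 40 N).
It also fails if it takes over 54 s, if anything falls off the work surface, if the arm or the gripper's body presses on something with over 40 N, if the wrist force passes 120 N, or if a joint passes its speed limit or range.

## Robot

A 6-joint arm with a two-finger parallel gripper is mounted at the origin on the work surface. World frame = base frame: x ahead of the robot, y to its left, z up, the work surface at z = 0. Lengths are in m, angles in rad, forces in N, time in s.
With the tool pointing down it reaches from about 0.35 to 0.775 m from the base axis. Payload 5.5 kg.
Tool frame: the origin (TCP) lies at the very end of the fingers, on their centre line; the grasp point (between the pads) lies 19 mm behind it; x points along the fingers, y is the direction in which the jaws open and shut, and the axes are right-handed (so a half turn about x gives the same grasp; the last joint's range is limited). The gripper opens to 85 mm and grips with 20 to 120 N. Pads are 22 mm wide; open, the fingers measure 114 mm over their backs; the gripper's body (76 mm by 85 mm) begins 54 mm behind the grasp point. The pads swing forward as they close: fully open they stand 13 mm farther back than shut.
Start: joints at [-1.35, 0.313, 0.046, 1.304, 0, 1.431], TCP at [0.203, -0.538, 0.231] pointing down, gripper open.
Joint ranges: [-2.76, 2.76], [-0.86, 1.69], [-1.03, 1.26], [-2.2, 2.34], [-1.47, 1.5], [-3.14, 3.14]. Speed limits (rad/s): [2.57, 2.57, 3.14, 3.14, 3.14, 3.14].

## Interface

Orientations are given as a unit quaternion [w, x, y, z].
In Python, from workcell import env gives the robot as it stands.
- The arm moves only by the tool drive_tool, never from a script. Its argument "plan" is a list that holds one entry, the list of rows, each a list of 7 numbers: the shift along the tool's x, y, z in cm, then the turn, a rotation vector about the tool's x, y, z in degrees, then the opening, from 0 (shut) to 1 (fully open). In form: [[[tx, ty, tz, wx, wy, wz, fingers], ...]]. A call has exactly 5 rows; each row shifts and turns the commanded pose from where the row before left it, along the tool's axes as they then stand; what a row does not reach is not made up. A row lasts 1/12 s, in which the tool goes at most 41.7 mm and 7.16 degrees, less where a joint would pass 70% of its speed; a pose out of reach is approached as far as the arm can. A call with a gripper value outside its range is refused whole. The fingers move at their own pace and stop on an object; "squeeze" is the grip in N (left out, the last holds). Time passes only in rows, so rows that do not move let the fingers close, or fill a call up. It gives the time, the measured TCP pose, the force and the opening at its end, in the units of the state.
- env.get_state(): the state, without advancing time (a new reading comes with each control period).
- env.read_camera(name): name is "scene" or "side" or "wrist"; returns the picture (400x640x3 uint8, red, green, blue); there is no depth.
- env.camera_model(name): a dict with "camera_matrix" (3x3 intrinsics, pixels), "camera_from_world" (4x4, takes a point from world to camera coordinates); the wrist camera has in their place "T_tool_cam" (4x4, takes a point from camera to tool coordinates, whose origin is the TCP and whose axes are the tool frame's). Camera axes: x right, y down, z forward; pixel columns grow to the right and rows downward; lengths in m; the calibration is good to about 2 mm. A picture is of the moment at which its call begins: read the wrist's pose just before it. camera_model takes no time and is no camera call.
- env.hand_in(): hands the job in, once; it reports no verdict.
The state is a dict: "clock": time; "joint_pos": joint angles; "qvel": joint speeds; "tau": joint torques, N m; "tcp_pos": TCP position; "orientation": TCP orientation; "wrist_force": force on the tool from outside, world axes, zero at the start; "ft_torque": the same for the moment, N m; "finger_gap": finger opening in m.
Only numpy, scipy, OpenCV 4.12 (cv2) and the standard library are available. Lean on these libraries where they do the work, as an engineer would, in place of code of your own. Each camera call takes 0.05 s, during which the arm holds its last target.

## Working session

There is one attempt and no reset: what is moved stays moved. The work goes in short steps, Python scripts to look and compute and a tool call to move; the robot and the scene stay as the last step left them, time stands still between calls to the robot, and variables do not carry over. Pictures are saved under pics/ and viewed, and the job is handed in when it is done.

Besides the shell and the picture viewer there is one more tool, called after "Call:" by a JSON object that holds its "fn" and its "kwargs", one argument or row to a line. drive_tool: Moves the arm, as the interface text tells. Its arguments: {"type":"object","properties":{"plan":{"type":"array","items":{"type":"array","items":{"type":"array","items":{"type":"number"}}}},"squeeze":{"type":"number"}},"required":["plan"]}

```bash
ls; mkdir -p pics
python3 - <<'E'
from workcell import env
import cv2,numpy as np
s=env.get_state(); print(s)
for n in ("scene","side","wrist"):
    im=env.read_camera(n); cv2.imwrite(f"pics/{n}0.png",im[:,:,::-1]); print(n,env.camera_model(n))
E
```

```text
pics
{'clock': 0.0, 'joint_pos': array([-1.34956701e+00,  3.14009693e-01,  4.49863216e-02,  1.30358771e+00,
       -6.65844415e-06,  1.43116065e+00]), 'qvel': array([-0.00053871,  0.00148018,  0.00113243, -0.00017822, -0.00069986,
       -0.00279639]), 'tau': array([-1.24227216e-05, -4.80634725e+01,  2.98529327e+01,  1.94777007e-02,
       -1.71615034e-04, -1.50108853e-06]), 'tcp_pos': array([ 0.20288169, -0.53748168,  0.23040658]), 'orientation': array([-0.12625286, -0.69559892, -0.12753483,  0.69565596]), 'wrist_force': array([-0.88898623,  0.20038988, -0.09700164]), 'ft_torque': array([-0.00652447,  0.00238075, -0.03041044]), 'finger_gap': 0.08518419988356424}
scene {'camera_matrix': array([[487.41749632,   0.        , 315.55385664],
       [  0.        , 487.41749632, 200.60485647],
       [  0.        ,   0.        ,   1.        ]]), 'camera_from_world': array([[-0.78262346,  0.62248917,  0.00278389,  0.41405225],
       [ 0.49219995,  0.62154312, -0.60944513, -0.18696369],
       [-0.38110329, -0.47559583, -0.79282336,  1.46408783],
       [ 0.        ,  0.        ,  0.        
[... 297 characters left out ...]
,  0.71843021, -0.66741163,  0.18178173],
       [ 0.1612365 , -0.64773827, -0.74460589,  1.24075859],
       [ 0.        ,  0.        ,  0.        ,  1.        ]])}
wrist {'camera_matrix': array([[324.75418543,   0.        , 315.38385552],
       [  0.        , 324.75418543, 201.62211125],
       [  0.        ,   0.        ,   1.        ]]), 'T_tool_cam': array([[-5.21756056e-04, -2.86665345e-01,  9.58030640e-01,
        -1.42285101e-01],
       [ 9.99998315e-01,  1.53687524e-03,  1.00448149e-03,
        -6.09544240e-04],
       [-1.76032360e-03,  9.58029550e-01,  2.86664060e-01,
        -7.36397769e-02],
       [ 0.00000000e+00,  0.00000000e+00,  0.00000000e+00,
         1.00000000e+00]])}
```

View pics/scene0.png

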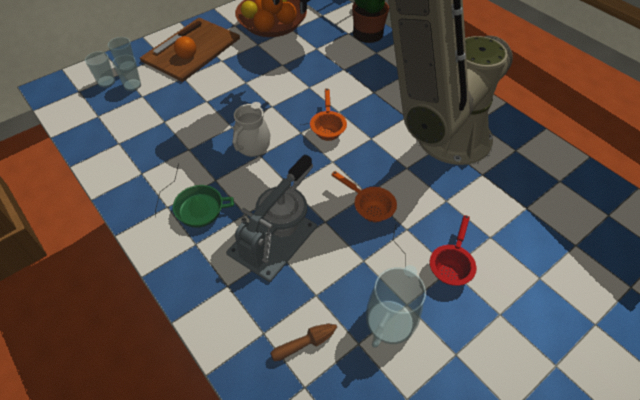

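View pics/side0.png

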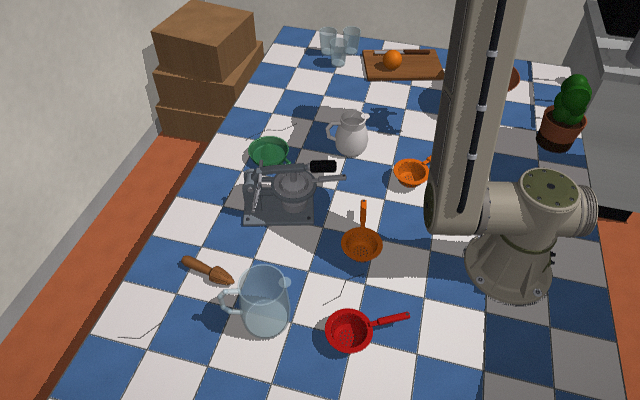

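View pics/wrist0.png

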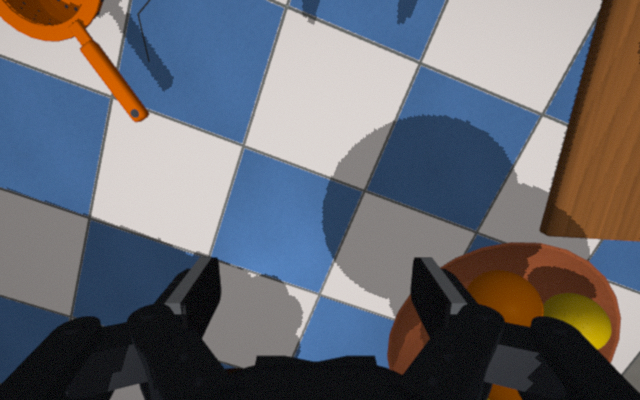

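The scene view has the press at about (275,225) with its grip at (300,168), and the pitcher at (395,305). In the side view the grip is at (323,166), the strainer handle tip at (345,177) and the pitcher at (262,300). I'll zoom in on these.

Run:
```python
import cv2
a=cv2.imread("pics/scene0.png");b=cv2.imread("pics/side0.png")
cv2.imwrite("pics/c1.png",cv2.resize(a[140:290,215:345],None,fx=4.6,fy=4,interpolation=cv2.INTER_CUBIC)[:, :])
cv2.imwrite("pics/c2.png",cv2.resize(b[140:240,220:360],None,fx=5,fy=5,interpolation=cv2.INTER_CUBIC))
cv2.imwrite("pics/c3.png",cv2.resize(a[250:360,340:440],None,fx=5,fy=5,interpolation=cv2.INTER_CUBIC))
cv2.imwrite("pics/c4.png",cv2.resize(b[250:350,210:310],None,fx=5,fy=5,interpolation=cv2.INTER_CUBIC))
```

```text
(no output)
```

View pics/c1.png

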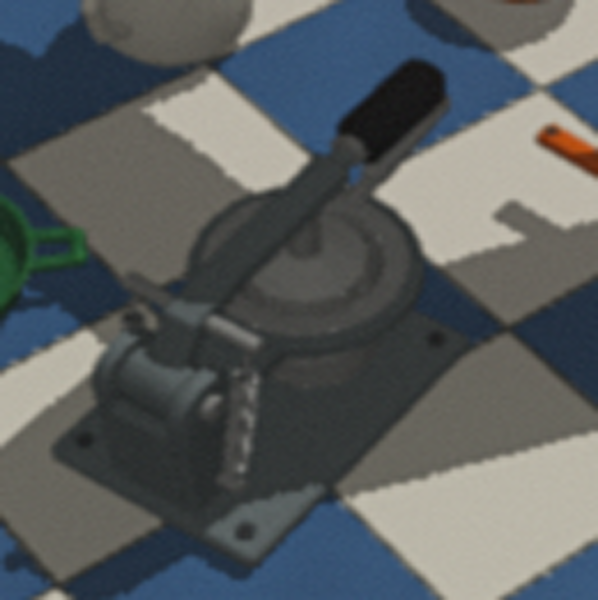

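View pics/c2.png

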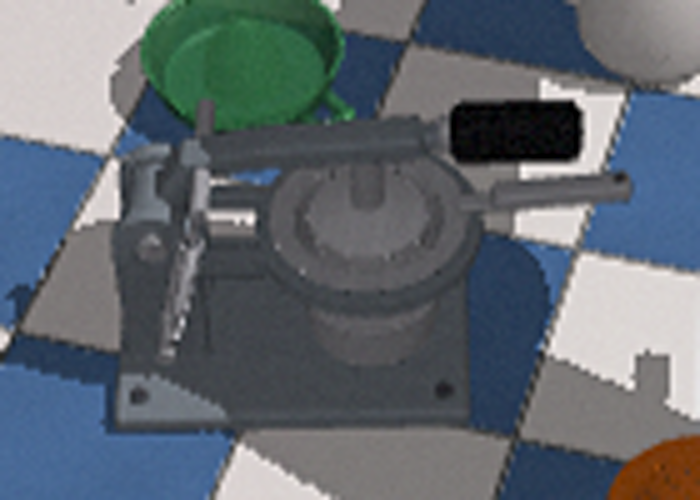

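View pics/c3.png

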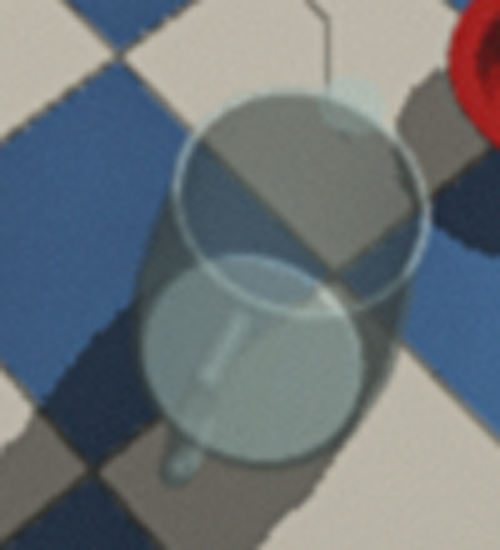

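View pics/c4.png

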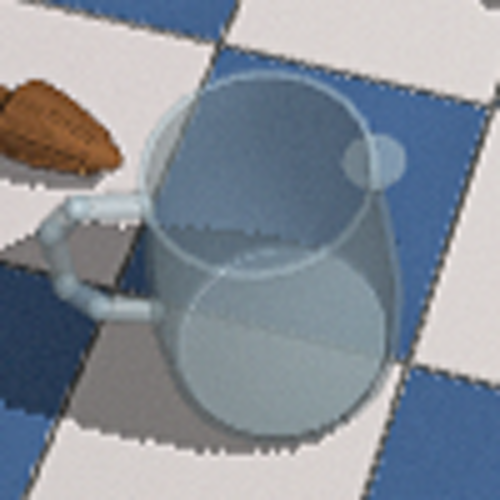

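```bash
cat > h.py <<'E'
import numpy as np
from scipy.optimize import least_squares
from scipy.spatial.transform import Rotation as R
from workcell import env
M={n:env.camera_model(n) for n in("scene","side")}
def proj(n,P):
    P=np.atleast_2d(P); c=(M[n]["camera_from_world"]@np.c_[P,np.ones(len(P))].T)[:3]; k=M[n]["camera_matrix"]@c
    return (k[:2]/k[2]).T
def back(n,uv,z):
    T=M[n]["camera_from_world"];o=-T[:3,:3].T@T[:3,3]
    d=T[:3,:3].T@np.linalg.inv(M[n]["camera_matrix"])@[*uv,1]
    return o+d*(z-o[2])/d[2]
def ext(n,c,r):
    a=np.linspace(0,2*np.pi,721);p=proj(n,np.c_[c[0]+r*np.cos(a),c[1]+r*np.sin(a),0*a+c[2]])
    return np.r_[p[:,0].min(),p[:,0].max(),p[:,1].min(),p[:,1].max()]
E
python3 - <<'E'
from h import *
sc=lambda x,y:(215+x/4.6-.0,140+y/4)
sd=lambda x,y:(220+x/5,140+y/5)
print("grip",back("scene",sc(392,108),.165),back("side",sd(515,131),.165))
print("grip ends side",back("side",sd(450,133),.165),back("side",sd(580,129),.165))
print("handle tip",back("side",sd(628,186),.108), "handle mid",back("side",sd(560,190),.108))
print("handle root",back("side",sd(495,195),.108))
obs={"scene":np.array([340+173/5,340+431/5,250+90/5,250+320/5]),"side":np.array([210+143/5,210+375/5,250+72/5,250+278/5])}
for ns in (["scene"],["side"],["scene","side"]):
    f=lambda v:np.concatenate([ext(n,(v[0],v[1],.16),.052)-obs[n] for n in ns])
    s=least_squares(f,[.5,.2]);print(ns,s.x,np.round(s.fun,1))
# corners
for p in [(250,570),(52,452),(470,345)]: print("base",back("scene",sc(*p),.006))
for p in [(112,425),(468,425)]: print("base side",back("side",sd(*p),.006))
# ring
obs={"scene":np.array([*[sc(x,0)[0] for x in(188,422)]]),"side":np.array([sd(x,0)[0] for x in(262,482)])}
f=lambda v:np.concatenate([ext(n,(v[0],v[1],.1),v[2])[:2]-obs[n] for n in obs])
s=least_squares(f,[.5,.0,.06]);print("ring",s.x,s.fun)
E
```

```text
grip [ 0.51615317 -0.07624335  0.165     ] [ 0.51965156 -0.07275163  0.165     ]
grip ends side [ 0.55249724 -0.06217218  0.165     ] [ 0.4867238  -0.08335752  0.165     ]
handle tip [ 0.46213542 -0.10395156  0.108     ] handle mid [ 0.49770802 -0.09101546  0.108     ]
handle root [ 0.53134718 -0.07782679  0.108     ]
['scene'] [0.5561456  0.30691891] [-0.2  0.2 -0.5  0.4]
['side'] [0.5574979  0.30781601] [-1.1  1.1 -0.5  0.3]
['scene', 'side'] [0.55687707 0.30737465] [-0.3  0.1 -0.1  0.8 -0.8  1.4 -0.6  0.2]
base [0.7137251  0.05533938 0.006     ]
base [ 0.75022229 -0.07805028  0.006     ]
base [ 0.52306354 -0.00083206  0.006     ]
base side [0.71647389 0.05581968 0.006     ]
base side [0.52446984 0.0036665  0.006     ]
ring [ 0.59433419 -0.05177974  0.06111797] [ 0.2084045  -0.2162843  -0.24385248  0.23779169]
```

```bash
cat >> h.py <<'E'
def tool_R(yaw,pitch,sgn=1,roll=0):
    # x: pitch below horizontal heading yaw ; y: horizontal jaw axis
    y0,p=np.radians(yaw),np.radians(pitch)
    x=np.array([np.cos(p)*np.cos(y0),np.cos(p)*np.sin(y0),-np.sin(p)])
    y=sgn*np.array([-np.sin(y0),np.cos(y0),0]); return np.c_[x,y,np.cross(x,y)]
def cur():
    s=env.get_state(); q=s["orientation"]; return s,s["tcp_pos"],R.from_quat([q[1],q[2],q[3],q[0]]).as_matrix()
def plan(waypoints,n=None,grip=1.0,start=None):
    """waypoints: list of (p,Rm,nrows)"""
    s,p,Rm=cur() 
    if start: p,Rm=start
    out=[]
    for (pt,Rt,n) in waypoints:
        rv=R.from_matrix(Rm.T@Rt).as_rotvec(); p0,R0=np.array(p),Rm
        for i in range(n):
            a,b=i/n,(i+1)/n
            Ra=R0@R.from_rotvec(rv*a).as_matrix()
            dt=Ra.T@((np.array(pt)-p0)/n)*100
            out.append([*np.round(dt,2),*np.round(np.degrees(rv)/n,2),grip])
        p,Rm=pt,Rt
    for i in range(0,len(out),5): print([[float(v) for v in r] for r in out[i:i+5]])
    return out
G=np.array([.518,-.0740,.165]); H=np.array([.7045,-.0205,.112]); YAW=16.
S=np.array([.594,-.052,.103]); SY=21.
PM=np.array([.557,.3075,.160])
E
python3 - <<'E'
from h import *
s,p,Rm=cur(); print(np.round(Rm,3))
for sg in(1,-1):
    Rt=tool_R(YAW,35,sg); print(sg,np.degrees(np.linalg.norm(R.from_matrix(Rm.T@Rt).as_rotvec())))
Rt=tool_R(YAW,35,1) if R.from_matrix(Rm.T@tool_R(YAW,35,1)).magnitude()<R.from_matrix(Rm.T@tool_R(YAW,35,-1)).magnitude() else tool_R(YAW,35,-1)
d=Rt[:,0]
plan([(G+.019*d+[0,0,.1],Rt,20)])
# spout azimuth
print(back("side",(210+375/5,250+160/5),.16)-PM, back("scene",(340+352/5,250+105/5),.16)-PM)
E
```

```text
[[-0.     0.353 -0.936]
 [ 0.001 -0.936 -0.353]
 [-1.    -0.001 -0.   ]]
1 175.8938608066153
-1 55.17289669418386
[[-0.11, -1.61, -2.37, 0.21, 2.75, 0.12, 1.0], [-0.0, -1.62, -2.37, 0.21, 2.75, 0.12, 1.0], [0.11, -1.62, -2.36, 0.21, 2.75, 0.12, 1.0], [0.22, -1.63, -2.34, 0.21, 2.75, 0.12, 1.0], [0.32, -1.64, -2.33, 0.21, 2.75, 0.12, 1.0]]
[[0.43, -1.65, -2.3, 0.21, 2.75, 0.12, 1.0], [0.54, -1.66, -2.27, 0.21, 2.75, 0.12, 1.0], [0.64, -1.67, -2.24, 0.21, 2.75, 0.12, 1.0], [0.75, -1.68, -2.2, 0.21, 2.75, 0.12, 1.0], [0.85, -1.69, -2.15, 0.21, 2.75, 0.12, 1.0]]
[[0.95, -1.7, -2.1, 0.21, 2.75, 0.12, 1.0], [1.04, -1.71, -2.05, 0.21, 2.75, 0.12, 1.0], [1.14, -1.72, -1.99, 0.21, 2.75, 0.12, 1.0], [1.23, -1.73, -1.93, 0.21, 2.75, 0.12, 1.0], [1.31, -1.74, -1.86, 0.21, 2.75, 0.12, 1.0]]
[[1.4, -1.75, -1.79, 0.21, 2.75, 0.12, 1.0], [1.48, -1.76, -1.71, 0.21, 2.75, 0.12, 1.0], [1.55, -1.77, -1.63, 0.21, 2.75, 0.12, 1.0], [1.63, -1.78, -1.55, 0.21, 2.75, 0.12, 1.0], [1.7, -1.79, -1.47, 0.21, 2.75, 0.12, 1.0]]
[-4.57980798e-02 -1.78431714e-02  2.77555756e-17] [-4.80861170e-02 -1.90364022e-02 -8.32667268e-17]
```

Call:
{"fn": "drive_tool", "kwargs": {
  "plan": [
    [[-0.1,-1.6,-2.4,0.2,2.75,0.1,1],[0,-1.6,-2.4,0.2,2.75,0.1,1],[0.1,-1.6,-2.4,0.2,2.75,0.1,1],[0.2,-1.6,-2.3,0.2,2.75,0.1,1],[0.3,-1.6,-2.3,0.2,2.75,0.1,1]]
  ]
}}

```text
clock: 0.57
tcp_pos: [0.2867, -0.4208, 0.2371]
orientation: [0.107, 0.776, 0.132, -0.607]
wrist_force: [0.4, -0.2, -0.1]
finger_gap: 0.0858
```

Call:
{"fn": "drive_tool", "kwargs": {
  "plan": [
    [[0.4,-1.65,-2.3,0.2,2.75,0.1,1],[0.5,-1.65,-2.3,0.2,2.75,0.1,1],[0.6,-1.7,-2.2,0.2,2.75,0.1,1],[0.7,-1.7,-2.2,0.2,2.75,0.1,1],[0.8,-1.7,-2.2,0.2,2.75,0.1,1]]
  ]
}}

```text
clock: 0.98
tcp_pos: [0.3684, -0.3033, 0.2452]
orientation: [0.087, 0.845, 0.135, -0.51]
wrist_force: [0.1, -0.1, -0.0]
finger_gap: 0.085
```

Call:
{"fn": "drive_tool", "kwargs": {
  "plan": [
    [[0.9,-1.7,-2.1,0.2,2.75,0.1,1],[1.0,-1.7,-2.1,0.2,2.75,0.1,1],[1.1,-1.7,-2.0,0.2,2.75,0.1,1],[1.2,-1.7,-1.9,0.2,2.75,0.1,1],[1.3,-1.7,-1.9,0.2,2.75,0.1,1]]
  ]
}}

```text
clock: 1.4
tcp_pos: [0.4504, -0.187, 0.2529]
orientation: [0.064, 0.901, 0.137, -0.407]
wrist_force: [0.2, -0.7, 0.6]
finger_gap: 0.0856
```

Call:
{"fn": "drive_tool", "kwargs": {
  "plan": [
    [[1.4,-1.75,-1.8,0.2,2.75,0.1,1],[1.5,-1.75,-1.7,0.2,2.75,0.1,1],[1.6,-1.75,-1.6,0.2,2.75,0.1,1],[1.6,-1.75,-1.6,0.2,2.75,0.1,1],[1.7,-1.75,-1.5,0.2,2.75,0.1,1]]
  ]
}}

```text
clock: 1.82
tcp_pos: [0.533, -0.0702, 0.2593]
orientation: [0.042, 0.944, 0.136, -0.296]
wrist_force: [0.4, 0.0, -0.2]
finger_gap: 0.0852
```

Run:
```python
from h import *
import cv2
s,p,Rm=cur(); print(s["clock"],p,s["joint_pos"]);print(np.round(Rm,3))
im=env.read_camera("wrist"); cv2.imwrite("pics/w1.png",im[:,:,::-1])
Rt=tool_R(YAW,35,-1);d=Rt[:,0]
plan([(G+.019*d,Rt,10)])
T=M_=env.camera_model("wrist")["T_tool_cam"];K=env.camera_model("wrist")["camera_matrix"]
W=np.eye(4);W[:3,:3]=Rm;W[:3,3]=p
C=np.linalg.inv(W@T)
u=np.array([np.cos(np.radians(YAW)),np.sin(np.radians(YAW)),0])
su=np.array([np.cos(np.radians(SY)),np.sin(np.radians(SY)),0])
for nm,P in dict(grip=G,gend=G-.035*u+[0,0,.015],groot=G+.035*u+[0,0,.015],htip=S-.146*su+[0,0,.005],h=S-.1*su+[0,0,.005],pm=PM).items():
    c=K@(C@[*P,1])[:3];print(nm,np.round(c[:2]/c[2],1))
```

```text
1.8167 [ 0.53297636 -0.07020306  0.25928723] [-0.6869412  -0.26406529 -0.88680341  0.26821273  0.74587469  2.44533458]
[[ 0.787  0.281 -0.549]
 [ 0.232 -0.96  -0.159]
 [-0.571 -0.002 -0.821]]
[[0.58, 0.03, 0.86, 0.02, -0.04, 0.05, 1.0], [0.58, 0.03, 0.86, 0.02, -0.04, 0.05, 1.0], [0.58, 0.03, 0.86, 0.02, -0.04, 0.05, 1.0], [0.58, 0.03, 0.86, 0.02, -0.04, 0.05, 1.0], [0.58, 0.03, 0.86, 0.02, -0.04, 0.05, 1.0]]
[[0.58, 0.03, 0.86, 0.02, -0.04, 0.05, 1.0], [0.59, 0.03, 0.86, 0.02, -0.04, 0.05, 1.0], [0.59, 0.03, 0.86, 0.02, -0.04, 0.05, 1.0], [0.59, 0.03, 0.86, 0.02, -0.04, 0.05, 1.0], [0.59, 0.03, 0.86, 0.02, -0.04, 0.05, 1.0]]
grip [315.7 348.7]
gend [315.3 406.3]
groot [316.1 290.7]
htip [333.2 473.2]
h [326.5 396.5]
pm [-49.3 191.1]
```

View pics/w1.png

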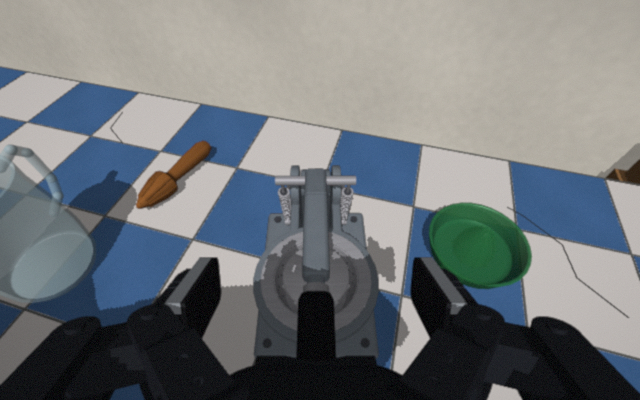

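The wrist view shows the grip root at (316,292), where the model predicted it, centred between the fingers. I'll descend.

Call:
{"fn": "drive_tool", "kwargs": {
  "plan": [
    [[0.6,0,0.85,0,0,0,1],[0.6,0,0.85,0,0,0,1],[0.6,0,0.85,0,0,0,1],[0.6,0,0.85,0,0,0,1],[0.6,0,0.85,0,0,0,1]]
  ]
}}

```text
clock: 2.28
tcp_pos: [0.5326, -0.0711, 0.2063]
orientation: [0.042, 0.944, 0.136, -0.298]
wrist_force: [-0.1, 0.3, 0.2]
finger_gap: 0.0856
```

Call:
{"fn": "drive_tool", "kwargs": {
  "plan": [
    [[0.6,0,0.85,0,0,0,1],[0.6,0,0.85,0,0,0,1],[0.6,0,0.85,0,0,0,1],[0.6,0,0.85,0,0,0,1],[0.6,0,0.85,0,0,0,1]]
  ]
}}

```text
clock: 2.7
tcp_pos: [0.5382, -0.0776, 0.1616]
orientation: [0.042, 0.942, 0.14, -0.303]
wrist_force: [-0.6, 0.6, 0.6]
finger_gap: 0.085
```

Run:
```python
from h import *
import cv2
s,p,Rm=cur(); print(s["clock"],p,s["joint_pos"],s["wrist_force"]);print(np.round(Rm,3))
print("grasp pt",p-.019*Rm[:,0]-G, Rm.T@(p-.019*Rm[:,0]-G))
im=env.read_camera("side"); cv2.imwrite("pics/s2.png",cv2.resize(im[100:250,200:440,::-1],None,fx=3.3,fy=3.3))
```

```text
2.7 [ 0.53820267 -0.07755155  0.16164269] [-0.69333961 -0.07143141 -1.02662195 -0.03641564  0.74861798  2.42195452] [-0.6204336   0.55528288  0.59126033]
[[ 0.777  0.29  -0.559]
 [ 0.239 -0.957 -0.163]
 [-0.582 -0.007 -0.813]]
grasp pt [ 0.00544138 -0.00809942  0.0077071 ] [-0.00219935  0.00927497 -0.00798413]
```

View pics/s2.png

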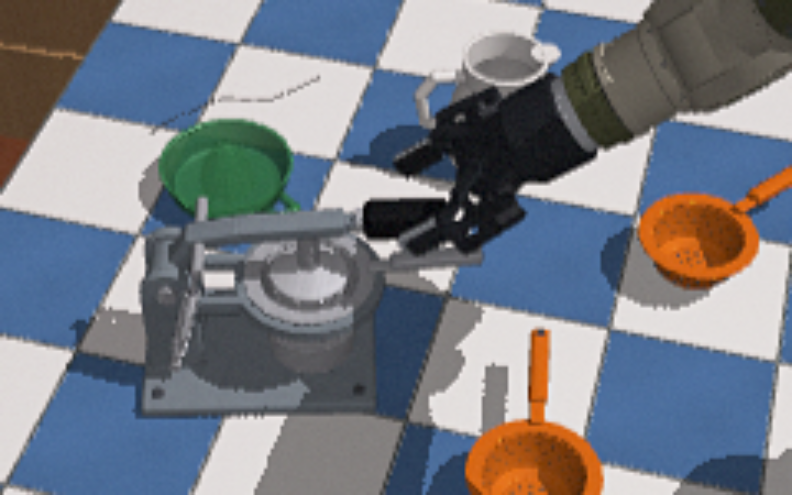

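The side view shows the fingers straddling the grip's free end. Joint 3 is at its limit at this pitch, so I'll steepen the tool to about 60°.

Run:
```python
from h import *
Rt=tool_R(YAW,60,-1);d=Rt[:,0]
plan([(G+.019*d,Rt,10)])
```

```text
[[-0.0, -0.09, 0.15, 0.03, -2.43, 0.09, 1.0], [0.01, -0.09, 0.15, 0.03, -2.43, 0.09, 1.0], [0.01, -0.09, 0.15, 0.03, -2.43, 0.09, 1.0], [0.02, -0.09, 0.15, 0.03, -2.43, 0.09, 1.0], [0.02, -0.09, 0.15, 0.03, -2.43, 0.09, 1.0]]
[[0.03, -0.09, 0.14, 0.03, -2.43, 0.09, 1.0], [0.04, -0.09, 0.14, 0.03, -2.43, 0.09, 1.0], [0.04, -0.09, 0.14, 0.03, -2.43, 0.09, 1.0], [0.05, -0.09, 0.14, 0.03, -2.43, 0.09, 1.0], [0.05, -0.09, 0.14, 0.03, -2.43, 0.09, 1.0]]
```

Call:
{"fn": "drive_tool", "kwargs": {
  "plan": [
    [[0,-0.1,0.15,0,-2.4,0.1,1],[0,-0.1,0.15,0,-2.4,0.1,1],[0,-0.1,0.15,0,-2.4,0.1,1],[0,-0.1,0.15,0,-2.4,0.1,1],[0,-0.1,0.15,0,-2.4,0.1,1]]
  ]
}}

```text
clock: 3.17
tcp_pos: [0.5317, -0.074, 0.1563]
orientation: [0.057, 0.905, 0.131, -0.401]
wrist_force: [0.5, 0.6, -0.0]
finger_gap: 0.0858
```

Call:
{"fn": "drive_tool", "kwargs": {
  "plan": [
    [[0,-0.1,0.15,0,-2.4,0.1,1],[0,-0.1,0.15,0,-2.4,0.1,1],[0,-0.1,0.15,0,-2.4,0.1,1],[0,-0.1,0.15,0,-2.4,0.1,1],[0,-0.1,0.15,0,-2.4,0.1,1]]
  ]
}}

```text
clock: 3.58
tcp_pos: [0.5247, -0.0708, 0.1519]
orientation: [0.073, 0.859, 0.12, -0.493]
wrist_force: [0.1, -0.3, 0.2]
finger_gap: 0.0856
```

Run:
```python
from h import *
s,p,Rm=cur(); print(s["clock"],p,s["joint_pos"],s["wrist_force"]);print(np.round(Rm,3))
print("grasp pt",p-.019*Rm[:,0]-G, Rm.T@(p-.019*Rm[:,0]-G))
Rt=tool_R(YAW,60,-1);d=Rt[:,0]
plan([(G+.019*d,Rt,5)])
```

```text
3.5833 [ 0.52471275 -0.07082469  0.15188953] [-0.49007602 -0.04522666 -0.71493147  0.50134988  0.35551004  2.44066935] [ 0.13919597 -0.31852069  0.21986375]
[[ 0.486  0.278 -0.829]
 [ 0.135 -0.96  -0.243]
 [-0.864  0.006 -0.504]]
grasp pt [-0.00251621  0.00060328  0.00329718] [-0.00398786 -0.00125998  0.00027583]
[[0.08, 0.02, -0.0, 0.06, -0.06, -0.04, 1.0], [0.08, 0.02, -0.0, 0.06, -0.06, -0.04, 1.0], [0.08, 0.02, -0.0, 0.06, -0.06, -0.04, 1.0], [0.08, 0.02, -0.0, 0.06, -0.06, -0.04, 1.0], [0.08, 0.02, -0.0, 0.06, -0.06, -0.04, 1.0]]
```

Call:
{"fn": "drive_tool", "kwargs": {
  "plan": [
    [[0.1,0,0,0,0,0,0.6],[0.1,0,0,0,0,0,0.4],[0.1,0,0,0,0,0,0],[0,0,0,0,0,0,0],[0,0,0,0,0,0,0]]
  ],
  "squeeze": 40
}}

```text
clock: 4.0
tcp_pos: [0.5263, -0.0723, 0.149]
orientation: [0.073, 0.859, 0.118, -0.492]
wrist_force: [-3.1, -25.6, 0.7]
finger_gap: 0.0254
```

Call:
{"fn": "drive_tool", "kwargs": {
  "plan": [
    [[0,0,0,0,0,0,0],[0,0,0,0,0,0,0],[0,0,0,0,0,0,0],[0,0,0,0,0,0,0],[0,0,0,0,0,0,0]]
  ]
}}

```text
clock: 4.42
tcp_pos: [0.5262, -0.0724, 0.149]
orientation: [0.073, 0.859, 0.119, -0.492]
wrist_force: [-0.8, -8.4, -1.5]
finger_gap: 0.0255
```

```bash
cat >> h.py <<'E'
def arc(th,pitch):
    a=np.arctan2(53,195)+th; u=np.array([np.cos(np.radians(YAW)),np.sin(np.radians(YAW)),0])
    g=H-.202*np.cos(a)*u+[0,0,.202*np.sin(a)]; Rt=tool_R(YAW,pitch,-1); return g+.019*Rt[:,0],Rt
E
python3 - <<'E'
from h import *
s,p,Rm=cur(); print(s["clock"],p,s["finger_gap"],s["wrist_force"])
print("grasp pt err tool",Rm.T@(p-.019*Rm[:,0]-G)); print(arc(0,60)[0]-p)
p0=np.degrees(np.arcsin(-Rm[2,0])); print(p0)
off=p-arc(0,p0)[0]
n=25; wps=[]
for i in range(1,n+1):
    t=1.05*i/n; q,Rt=arc(t,p0+ (88-p0)*i/n); wps.append((q+off*(1-i/n),Rt,1))
plan(wps,grip=0.0)
E
```

```text
4.4167 [ 0.52616753 -0.07239049  0.14897127] 0.025462485252231284 [-0.80322909 -8.35724022 -1.51528747]
grasp pt err tool [-0.00097195  0.00056956  0.00094023]
[ 8.72995993e-05  7.79512313e-04 -4.45226634e-04]
59.65726548311968
[[-0.58, 0.0, -0.58, 0.23, -1.13, -0.42, 0.0], [-0.57, -0.0, -0.59, 0.0, -1.13, 0.0, 0.0], [-0.55, -0.0, -0.61, 0.0, -1.13, 0.0, 0.0], [-0.54, -0.0, -0.62, 0.0, -1.13, 0.0, 0.0], [-0.52, -0.0, -0.63, 0.0, -1.13, -0.0, 0.0]]
[[-0.51, -0.0, -0.64, -0.0, -1.13, 0.0, 0.0], [-0.49, -0.0, -0.65, 0.0, -1.13, -0.0, 0.0], [-0.48, -0.0, -0.66, -0.0, -1.13, -0.0, 0.0], [-0.46, -0.0, -0.67, -0.0, -1.13, 0.0, 0.0], [-0.45, -0.0, -0.68, 0.0, -1.13, 0.0, 0.0]]
[[-0.43, -0.0, -0.69, -0.0, -1.13, 0.0, 0.0], [-0.41, -0.0, -0.7, 0.0, -1.13, -0.0, 0.0], [-0.4, -0.0, -0.71, -0.0, -1.13, -0.0, 0.0], [-0.38, -0.0, -0.72, -0.0, -1.13, 0.0, 0.0], [-0.36, -0.0, -0.73, 0.0, -1.13, 0.0, 0.0]]
[[-0.35, -0.0, -0.74, 0.0, -1.13, -0.0, 0.0], [-0.33, -0.0, -0.75, 0.0, -1.13, 0.0, 0.0], [-0.31, -0.0, -0.75, 0.0, -1.13, -0.0, 0.0], [-0.29, -0.0, -0.76, -0.0, -1.13, 0.0, 0.0], [-0.28, -0.0, -0.77, -0.0, -1.13, 0.0, 0.0]]
[[-0.26, -0.0, -0.77, 0.0, -1.13, -0.0, 0.0], [-0.24, -0.0, -0.78, 0.0, -1.13, 0.0, 0.0], [-0.22, -0.0, -0.78, -0.0, -1.13, -0.0, 0.0], [-0.2, -0.0, -0.79, 0.0, -1.13, 0.0, 0.0], [-0.19, -0.0, -0.79, -0.0, -1.13, -0.0, 0.0]]
```

Call:
{"fn": "drive_tool", "kwargs": {
  "plan": [
    [[-0.58,0,-0.58,0,-1.1,0,0],[-0.57,0,-0.59,0,-1.1,0,0],[-0.55,0,-0.61,0,-1.1,0,0],[-0.54,0,-0.62,0,-1.1,0,0],[-0.52,0,-0.63,0,-1.1,0,0]]
  ]
}}

```text
clock: 4.83
tcp_pos: [0.5386, -0.0688, 0.1866]
orientation: [0.079, 0.834, 0.115, -0.534]
wrist_force: [4.4, -9.4, -8.4]
finger_gap: 0.0253
```

Call:
{"fn": "drive_tool", "kwargs": {
  "plan": [
    [[-0.51,0,-0.64,0,-1.1,0,0],[-0.49,0,-0.65,0,-1.1,0,0],[-0.48,0,-0.66,0,-1.1,0,0],[-0.46,0,-0.67,0,-1.1,0,0],[-0.45,0,-0.68,0,-1.1,0,0]]
  ]
}}

```text
clock: 5.25
tcp_pos: [0.5584, -0.0629, 0.221]
orientation: [0.084, 0.807, 0.111, -0.574]
wrist_force: [0.4, -10.6, -7.0]
finger_gap: 0.0258
```

Run:
```python
from h import *
import cv2
s,p,Rm=cur(); print(s["clock"],p,s["finger_gap"],s["wrist_force"])
p0=np.degrees(np.arcsin(-Rm[2,0]));print(p0,arc(.42,p0)[0]-p)
im=env.read_camera("side"); cv2.imwrite("pics/s3.png",cv2.resize(im[80:240,200:440,::-1],None,fx=3.3,fy=3.3))
```

```text
5.25 [ 0.5583618  -0.06286591  0.22100799] 0.02581197790564406 [  0.39428554 -10.64523324  -6.96627986]
70.93499434218772 [0.00177843 0.00097141 0.0008942 ]
```

View pics/s3.png

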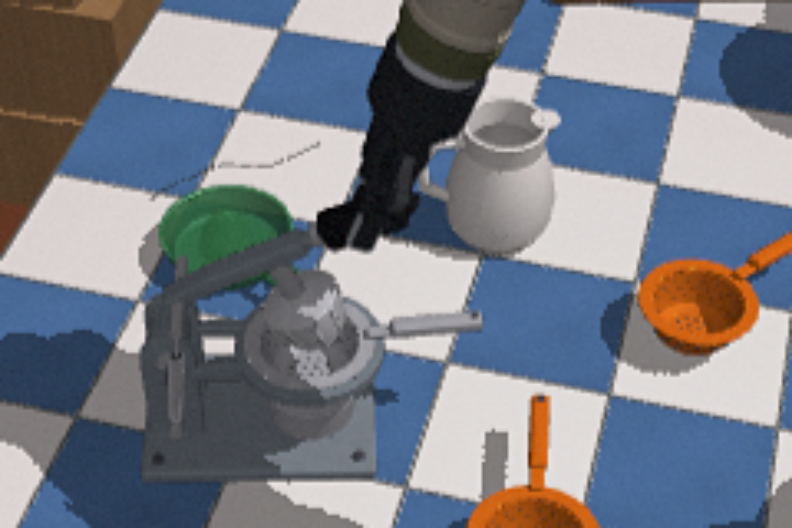

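The side view shows the arm lifting with the grip in the fingers and the strainer still in its seat. I'll continue the arc.

Call:
{"fn": "drive_tool", "kwargs": {
  "plan": [
    [[-0.43,0,-0.69,0,-1.1,0,0],[-0.41,0,-0.7,0,-1.1,0,0],[-0.4,0,-0.71,0,-1.1,0,0],[-0.38,0,-0.72,0,-1.1,0,0],[-0.36,0,-0.73,0,-1.1,0,0]]
  ]
}}

```text
clock: 5.72
tcp_pos: [0.5852, -0.0549, 0.2509]
orientation: [0.089, 0.778, 0.107, -0.612]
wrist_force: [-1.5, -9.0, -2.0]
finger_gap: 0.0254
```

Call:
{"fn": "drive_tool", "kwargs": {
  "plan": [
    [[-0.35,0,-0.74,0,-1.1,0,0],[-0.33,0,-0.75,0,-1.1,0,0],[-0.31,0,-0.75,0,-1.1,0,0],[-0.29,0,-0.76,0,-1.1,0,0],[-0.28,0,-0.77,0,-1.1,0,0]]
  ]
}}

```text
clock: 6.13
tcp_pos: [0.6181, -0.0451, 0.2745]
orientation: [0.094, 0.749, 0.103, -0.648]
wrist_force: [-1.6, -7.5, 0.4]
finger_gap: 0.0259
```

Call:
{"fn": "drive_tool", "kwargs": {
  "plan": [
    [[-0.26,0,-0.77,0,-1.1,0,0],[-0.24,0,-0.78,0,-1.1,0,0],[-0.22,0,-0.78,0,-1.1,0,0],[-0.2,0,-0.79,0,-1.1,0,0],[-0.19,0,-0.79,0,-1.1,0,0]]
  ]
}}

```text
clock: 6.55
tcp_pos: [0.6548, -0.0343, 0.2903]
orientation: [0.099, 0.717, 0.099, -0.683]
wrist_force: [-1.0, -5.9, 2.9]
finger_gap: 0.0257
```

Run:
```python
from h import *
import cv2
s,p,Rm=cur(); print(s["clock"],p,s["finger_gap"],s["wrist_force"],s["joint_pos"])
p0=np.degrees(np.arcsin(-Rm[2,0]));print(p0,arc(1.05,p0)[0]-p)
im=env.read_camera("side"); cv2.imwrite("pics/s4.png",cv2.resize(im[40:240,200:440,::-1],None,fx=3,fy=3))
```

```text
6.55 [ 0.65479272 -0.03427971  0.29027523] 0.02571241898088784 [-0.98307776 -5.85034954  2.87412194] [-0.18129071  0.43221468  0.36129064  1.45300402  0.01445997  2.67992032]
87.18983551579431 [ 1.54552197e-03 -3.04524807e-05 -1.80542526e-03]
```

View pics/s4.png

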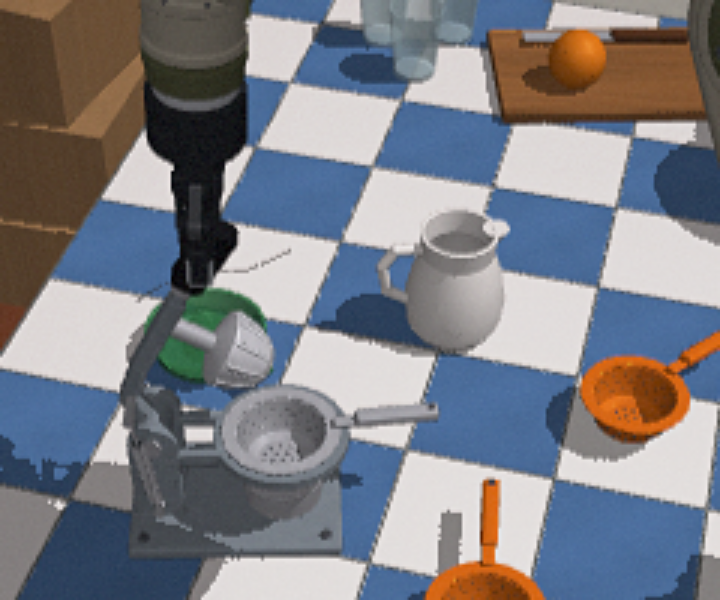

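The arm is past over-centre: the force has reversed. I'll go a little further and then open.

Call:
{"fn": "drive_tool", "kwargs": {
  "plan": [
    [[-0.15,0,-0.8,0,0,0,0],[-0.1,0,-0.8,0,0,0,0],[-0.1,0,-0.8,0,0,0,0],[0,0,0,0,0,0,0.3],[0,0,0,0,0,0,1]]
  ]
}}

```text
clock: 7.02
tcp_pos: [0.6784, -0.0263, 0.2947]
orientation: [0.099, 0.718, 0.1, -0.682]
wrist_force: [-0.3, 0.2, -0.3]
finger_gap: 0.0363
```

Call:
{"fn": "drive_tool", "kwargs": {
  "plan": [
    [[0,0,0,0,0,0,1],[0,0,0,0,0,0,1],[-1,0,0,0,0,0,1],[-2,0,0,0,0,0,1],[-2,0,0,0,0,0,1]]
  ]
}}

```text
clock: 7.43
tcp_pos: [0.6745, -0.0258, 0.3442]
orientation: [0.099, 0.717, 0.1, -0.683]
wrist_force: [0.5, -1.2, -0.8]
finger_gap: 0.0855
```

Call:
{"fn": "drive_tool", "kwargs": {
  "plan": [
    [[-2,0,1,0,0,0,1],[-2,0,2,0,0,0,1],[-1,0,3,0,0,0,1],[0,0,3,0,0,0,1],[0,0,3,0,0,0,1]]
  ]
}}

```text
clock: 7.85
tcp_pos: [0.5568, -0.06, 0.3892]
orientation: [0.099, 0.718, 0.1, -0.681]
wrist_force: [-0.2, -0.4, -0.4]
finger_gap: 0.085
```

Run:
```python
from h import *
import cv2
s,p,Rm=cur(); print(s["clock"],p,s["finger_gap"],s["wrist_force"])
for n in("side","wrist","scene"):
  im=env.read_camera(n)[:,:,::-1]; cv2.imwrite(f"pics/{n}5.png",im if n=="wrist" else cv2.resize(im[40:240,200:440] if n=="side" else im[80:280,215:455],None,fx=3,fy=3))
```

```text
7.85 [ 0.55679114 -0.05995043  0.38915638] 0.08502102161789128 [-0.18782547 -0.44242196 -0.39593586]
```

View pics/side5.png

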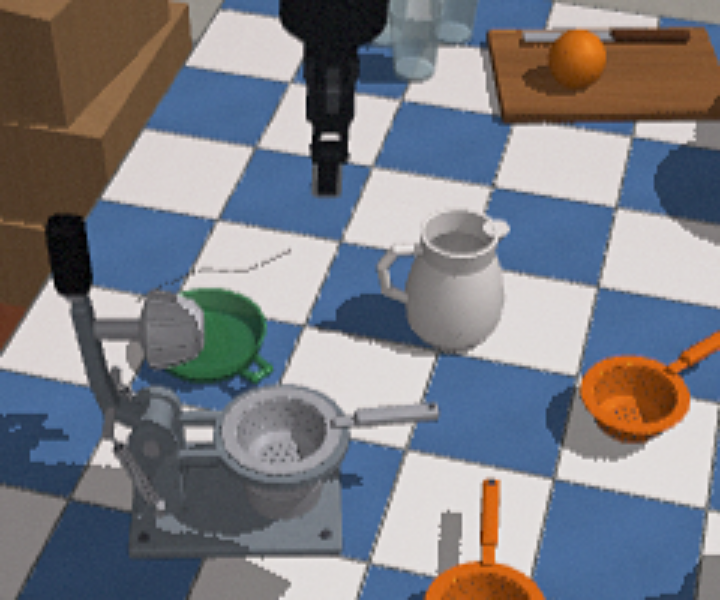

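View pics/wrist5.png

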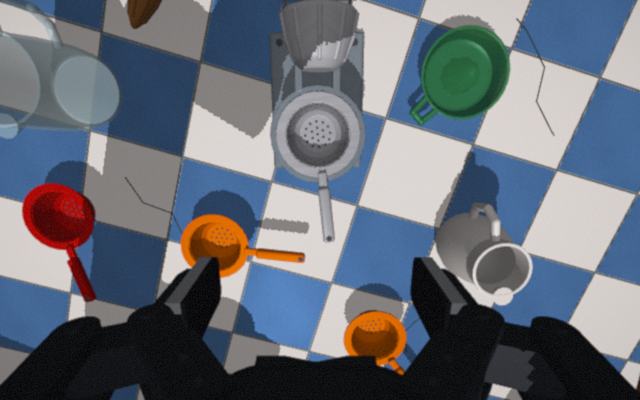

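View pics/scene5.png

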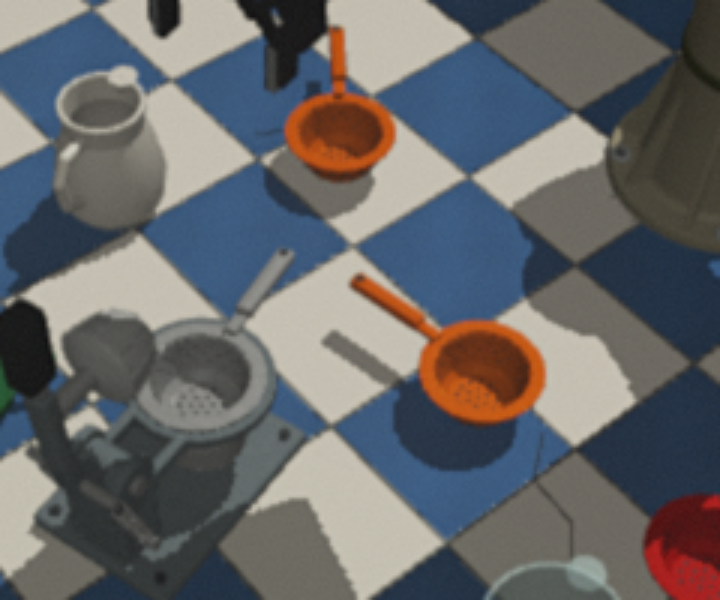

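The arm stands up by itself and the strainer is still seated. In the wrist view the rim is centred near (318,133) and the handle tip is at (329,241). I'll refine the strainer pose from all the views.

```bash
cat >> h.py <<'E'
def wback(p,Rm,uv,z):
    m=env.camera_model("wrist");W=np.eye(4);W[:3,:3]=Rm;W[:3,3]=p;T=W@m["T_tool_cam"]
    d=T[:3,:3]@np.linalg.inv(m["camera_matrix"])@[*uv,1];o=T[:3,3];return o+d*(z-o[2])/d[2]
E
python3 - <<'E'
from h import *
s,p,Rm=cur()
sd=lambda x,y:(200+x/3,40+y/3); sc=lambda x,y:(215+x/3,80+y/3)
for nm,a,b,w in (("tip",sd(436,410),sc(287,252),(329,241)),("mid",sd(396,414),sc(263,284),(325,205)),("root",sd(358,419),sc(243,312),(323,178))):
    print(nm,back("side",a,.108)[:2],back("scene",b,.108)[:2],wback(p,Rm,w,.108)[:2])
print("rimL/R/T/B",[wback(p,Rm,w,.103)[:2] for w in((271,133),(366,133),(318,87),(318,181))])
from functools import partial
def pw(P):
    m=env.camera_model("wrist");W=np.eye(4);W[:3,:3]=Rm;W[:3,3]=p
    c=m["camera_matrix"]@(np.linalg.inv(W@m["T_tool_cam"])@[*P,1])[:3];return c[:2]/c[2]
print(pw(S),pw(S-[.146*np.cos(np.radians(SY)),.146*np.sin(np.radians(SY)),-.005]))
print("pitcher rim w",wback(p,Rm,(-2,80),.16))
E
```

```text
tip [ 0.46329746 -0.10577117] [ 0.45917001 -0.10856453] [ 0.47030118 -0.1058553 ]
mid [ 0.49770802 -0.09101546] [ 0.49735039 -0.09271722] [ 0.51845871 -0.08568895]
root [ 0.5298143  -0.07560169] [ 0.52902158 -0.07878605] [ 0.5532591  -0.07254927]
rimL/R/T/B [array([0.59050225, 0.00892864]), array([ 0.62496673, -0.10994947]), array([ 0.66205008, -0.0339019 ]), array([ 0.54669325, -0.0676097 ])]
[316.69378628 143.58885507] [325.36849505 248.84673133]
pitcher rim w [0.56644669 0.30015822 0.16      ]
```

Run:
```python
from h import *
import cv2
s,p,Rm=cur(); print(s["clock"],p)
im=env.read_camera("wrist")[:,:,::-1]; cv2.imwrite("pics/w6.png",im); cv2.imwrite("pics/w6c.png",cv2.resize(im[60:270,240:400],None,fx=3.5,fy=2.8))
h=np.array([.502,-.0895,.108]); Rt=tool_R(23,90,-1)
plan([(h+[0,0,.08],Rt,10)])
```

```text
8.0 [ 0.55565123 -0.05993439  0.38935278]
[[1.98, 0.12, 0.72, -0.69, -0.3, -0.05, 1.0], [1.98, 0.11, 0.71, -0.69, -0.3, -0.05, 1.0], [1.99, 0.11, 0.7, -0.69, -0.3, -0.05, 1.0], [1.99, 0.1, 0.69, -0.69, -0.3, -0.05, 1.0], [1.99, 0.09, 0.68, -0.69, -0.3, -0.05, 1.0]]
[[2.0, 0.09, 0.67, -0.69, -0.3, -0.05, 1.0], [2.0, 0.08, 0.66, -0.69, -0.3, -0.05, 1.0], [2.0, 0.07, 0.65, -0.69, -0.3, -0.05, 1.0], [2.01, 0.07, 0.64, -0.69, -0.3, -0.05, 1.0], [2.01, 0.06, 0.63, -0.69, -0.3, -0.05, 1.0]]
```

View pics/w6c.png

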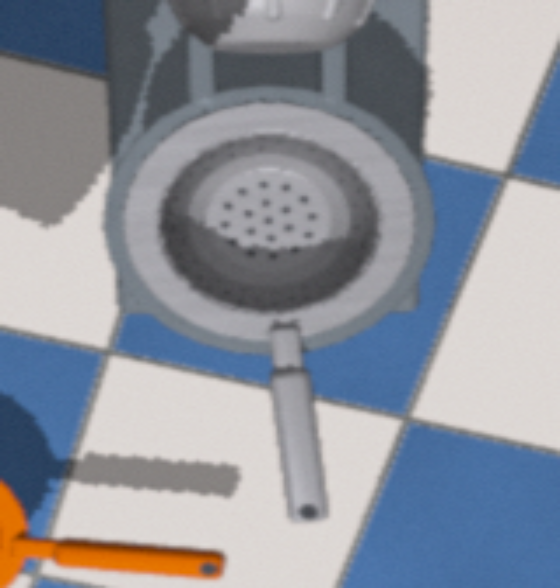

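Run:
```python
from h import *
s,p,Rm=cur()
q=lambda x,y:(240+x/3.5,60+y/2.8)
obs=np.array([q(123,0)[0],q(415,0)[0],q(0,100)[1],q(0,340)[1]])
m=env.camera_model("wrist");W=np.eye(4);W[:3,:3]=Rm;W[:3,3]=p;C=np.linalg.inv(W@m["T_tool_cam"])
a=np.linspace(0,2*np.pi,721)
def e(v):
    P=np.c_[v[0]+.055*np.cos(a),v[1]+.055*np.sin(a),0*a+.103,0*a+1];k=m["camera_matrix"]@(C@P.T)[:3];k=k[:2]/k[2]
    return np.r_[k[0].min(),k[0].max(),k[1].min(),k[1].max()]-obs
r=least_squares(e,[.59,-.05]);print("rim",r.x,r.fun)
t=wback(p,Rm,q(308,520),.108);t2=wback(p,Rm,q(291,372),.108);print(t,t2,np.degrees(np.arctan2(*(t2-t)[1::-1])),np.degrees(np.arctan2(r.x[1]-t[1],r.x[0]-t[0])),np.hypot(*(r.x-t[:2])))
```

```text
rim [ 0.60045436 -0.05094506] [-0.31542954  0.31631627  0.11041581 -0.10457289]
[ 0.46506531 -0.10661255  0.108     ] [ 0.53573664 -0.07853697  0.108     ] 21.666421627741954 22.350840150132775 0.14638669507614055
```

Call:
{"fn": "drive_tool", "kwargs": {
  "plan": [
    [[2,0.1,0.7,-0.65,-0.3,0,1],[2,0.1,0.7,-0.65,-0.3,0,1],[2,0.1,0.7,-0.65,-0.3,0,1],[2,0.1,0.65,-0.65,-0.3,0,1],[2,0.1,0.65,-0.65,-0.3,0,1]]
  ]
}}

```text
clock: 8.47
tcp_pos: [0.5321, -0.0742, 0.2862]
orientation: [0.121, 0.706, 0.118, -0.688]
wrist_force: [-0.3, -0.3, 0.8]
finger_gap: 0.0853
```

Call:
{"fn": "drive_tool", "kwargs": {
  "plan": [
    [[2,0.1,0.65,-0.65,-0.3,0,1],[2,0.1,0.65,-0.65,-0.3,0,1],[2,0.1,0.65,-0.65,-0.3,0,1],[2,0.1,0.6,-0.65,-0.3,0,1],[2,0,0.6,-0.65,-0.3,0,1]]
  ]
}}

```text
clock: 8.88
tcp_pos: [0.5057, -0.0896, 0.1858]
orientation: [-0.143, -0.693, -0.136, 0.693]
wrist_force: [1.0, -0.2, -0.4]
finger_gap: 0.0857
```

Call:
{"fn": "drive_tool", "kwargs": {
  "plan": [
    [[0,0,0,0,0,0,0.5],[0,0,0,0,0,0,0.5],[0,0,0,0,0,0,0.5],[0,0,0,0,0,0,0.5],[0,0,0,0,0,0,0.5]]
  ]
}}

```text
clock: 9.3
tcp_pos: [0.5058, -0.0897, 0.1885]
orientation: [0.143, 0.694, 0.135, -0.693]
wrist_force: [-0.4, 0.1, 0.4]
finger_gap: 0.0429
```

Run:
```python
from h import *
import cv2
s,p,Rm=cur(); print(s["clock"],p); print(np.round(Rm,3))
im=env.read_camera("wrist")[:,:,::-1]; cv2.imwrite("pics/w7.png",im)
h=np.array([.5045,-.089,.108]); Rt=tool_R(22.2,90,-1)
m=env.camera_model("wrist");W=np.eye(4);W[:3,:3]=Rm;W[:3,3]=p;C=np.linalg.inv(W@m["T_tool_cam"])
u=np.array([np.cos(np.radians(22.2)),np.sin(np.radians(22.2)),0])
for k in (.1,.0,-.032,.032,.046): 
    c=m["camera_matrix"]@(C@[*(h+k*u),1])[:3];print(k,c[:2]/c[2])
plan([(h+[0,0,-.018],Rt,10)],grip=.5)
```

```text
9.3 [ 0.50579863 -0.08969167  0.18845295]
[[ 0.004  0.385 -0.923]
 [-0.01  -0.923 -0.385]
 [-1.     0.01   0.   ]]
0.1 [314.36020852  62.61814777]
0.0 [313.11591064 212.11935028]
-0.032 [312.77954155 252.5337743 ]
0.032 [313.47965512 168.41579833]
0.046 [313.64827092 148.15677054]
[[0.98, -0.02, 0.01, 0.05, 0.0, -0.06, 0.5], [0.98, -0.02, 0.01, 0.05, 0.0, -0.06, 0.5], [0.98, -0.02, 0.01, 0.05, 0.0, -0.06, 0.5], [0.98, -0.02, 0.01, 0.05, 0.0, -0.06, 0.5], [0.98, -0.02, 0.01, 0.05, 0.0, -0.06, 0.5]]
[[0.98, -0.02, 0.01, 0.05, 0.0, -0.06, 0.5], [0.98, -0.01, 0.01, 0.05, 0.0, -0.06, 0.5], [0.98, -0.01, 0.01, 0.05, 0.0, -0.06, 0.5], [0.98, -0.01, 0.01, 0.05, 0.0, -0.06, 0.5], [0.98, -0.01, 0.01, 0.05, 0.0, -0.06, 0.5]]
```

View pics/w7.png

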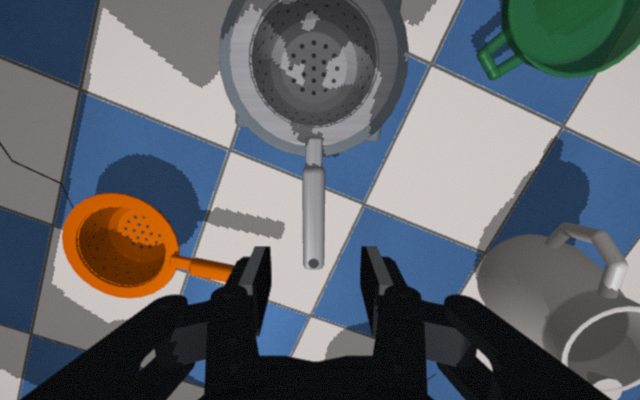

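The wrist view shows the handle at column 314, vertical between the fingers and as predicted. I'll descend and grip.

Call:
{"fn": "drive_tool", "kwargs": {
  "plan": [
    [[1,0,0,0,0,0,0.5],[1,0,0,0,0,0,0.5],[1,0,0,0,0,0,0.5],[1,0,0,0,0,0,0.5],[1,0,0,0,0,0,0.5]]
  ]
}}

```text
clock: 9.77
tcp_pos: [0.5039, -0.0898, 0.1355]
orientation: [-0.142, -0.693, -0.136, 0.694]
wrist_force: [-0.3, 0.6, 0.6]
finger_gap: 0.0428
```

Call:
{"fn": "drive_tool", "kwargs": {
  "plan": [
    [[1,0,0,0,0,0,0.5],[1,0,0,0,0,0,0.5],[1,0,0,0,0,0,0.5],[1,0,0,0,0,0,0.5],[0.8,0,0,0,0,0,0.5]]
  ]
}}

```text
clock: 10.18
tcp_pos: [0.5042, -0.0903, 0.0878]
orientation: [-0.142, -0.693, -0.136, 0.694]
wrist_force: [0.1, 0.1, -0.3]
finger_gap: 0.0428
```

Call:
{"fn": "drive_tool", "kwargs": {
  "plan": [
    [[0,0,0,0,0,0,0.3],[0,0,0,0,0,0,0],[0,0,0,0,0,0,0],[0,0,0,0,0,0,0],[0,0,0,0,0,0,0]]
  ],
  "squeeze": 100
}}

```text
clock: 10.6
tcp_pos: [0.5046, -0.0905, 0.0894]
orientation: [-0.142, -0.693, -0.136, 0.693]
wrist_force: [-1.0, -0.6, -0.8]
finger_gap: 0.0142
```

Call:
{"fn": "drive_tool", "kwargs": {
  "plan": [
    [[0,0,0,0,0,0,0],[0,0,0,0,0,0,0],[0,0,0,0,0,0,0],[0,0,0,0,0,0,0],[0,0,0,0,0,0,0]]
  ]
}}

```text
clock: 11.02
tcp_pos: [0.5046, -0.0904, 0.0891]
orientation: [-0.142, -0.693, -0.136, 0.694]
wrist_force: [-0.7, 0.8, -1.2]
finger_gap: 0.0146
```

Run:
```python
from h import *
import cv2
s,p,Rm=cur(); print(s["clock"],p,s["finger_gap"],s["wrist_force"],s["ft_torque"]); print(np.round(Rm,3))
im=env.read_camera("wrist")[:,:,::-1]; cv2.imwrite("pics/w8.png",im)
im=env.read_camera("side")[:,:,::-1]; cv2.imwrite("pics/s8.png",cv2.resize(im[100:260,200:440],None,fx=3.3,fy=3.3))
```

```text
11.0167 [ 0.50458039 -0.09044828  0.08914228] 0.014556712574702532 [-0.72936262  0.82937308 -1.21066631] [0.07005387 0.17158157 0.09801829]
[[ 0.001  0.385 -0.923]
 [-0.009 -0.923 -0.385]
 [-1.     0.009  0.002]]
```

View pics/w8.png

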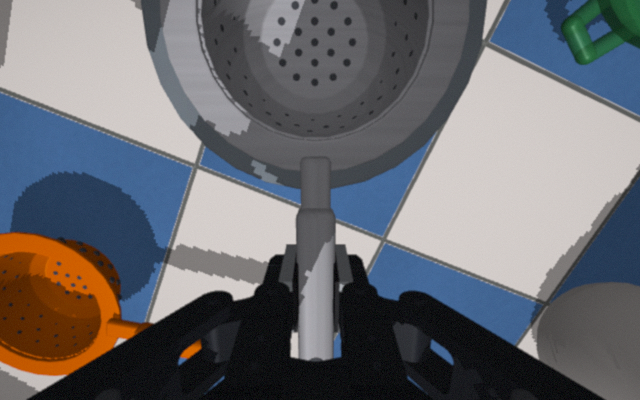

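View pics/s8.png

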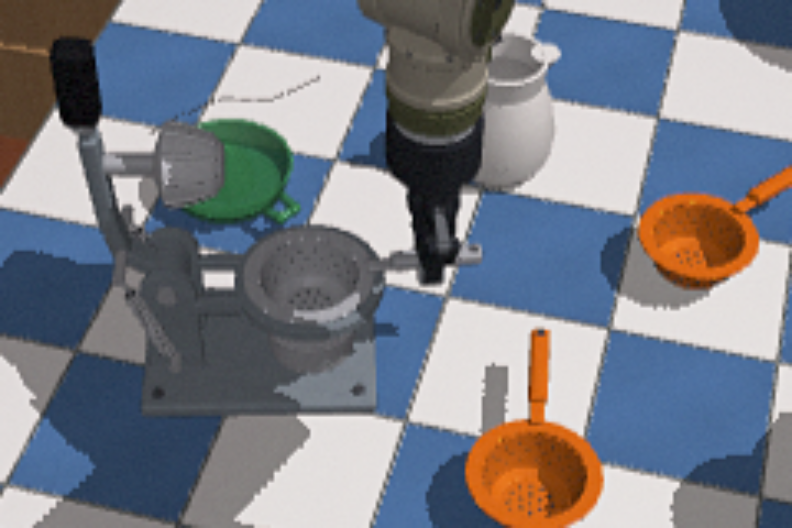

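Call:
{"fn": "drive_tool", "kwargs": {
  "plan": [
    [[-0.3,0,0,0,0,0,0],[-0.6,0,0,0,0,0,0],[-0.8,0,0,0,0,0,0],[-0.8,0,0,0,0,0,0],[-0.8,0,0,0,0,0,0]]
  ],
  "squeeze": 110
}}

```text
clock: 11.53
tcp_pos: [0.5048, -0.0902, 0.1232]
orientation: [-0.142, -0.693, -0.136, 0.693]
wrist_force: [0.3, 0.3, -2.3]
finger_gap: 0.0138
```

Call:
{"fn": "drive_tool", "kwargs": {
  "plan": [
    [[-1,0,0.2,0,0,0,0],[-1,0,0.2,0,0,0,0],[-1,0,0.2,0,0,0,0],[-1,0,0.2,0,0,0,0],[-1,0,0.2,0,0,0,0]]
  ]
}}

```text
clock: 11.95
tcp_pos: [0.495, -0.0936, 0.1733]
orientation: [-0.142, -0.693, -0.136, 0.693]
wrist_force: [0.3, -0.0, -2.7]
finger_gap: 0.0138
```

Call:
{"fn": "drive_tool", "kwargs": {
  "plan": [
    [[-1,0,0.2,0,0,0,0],[-1,0,0.2,0,0,0,0],[-1,0,0.2,0,0,0,0],[-1,0,0.2,0,0,0,0],[-0.7,0,0.2,0,0,0,0]]
  ]
}}

```text
clock: 12.37
tcp_pos: [0.4861, -0.0971, 0.2205]
orientation: [0.142, 0.693, 0.135, -0.693]
wrist_force: [0.6, -0.2, -1.3]
finger_gap: 0.0141
```

Run:
```python
from h import *
import cv2
s,p,Rm=cur(); print(s["clock"],p,s["finger_gap"],s["wrist_force"],s["ft_torque"])
im=env.read_camera("wrist")[:,:,::-1]; cv2.imwrite("pics/w9.png",im)
im=env.read_camera("side")[:,:,::-1]; cv2.imwrite("pics/s9.png",cv2.resize(im[60:260,200:440],None,fx=3,fy=3))
```

```text
12.3667 [ 0.48606051 -0.09712893  0.22054344] 0.014074540828224581 [ 0.61162242 -0.16481527 -1.31413111] [-0.04685369  0.18251012 -0.02488921]
```

View pics/w9.png

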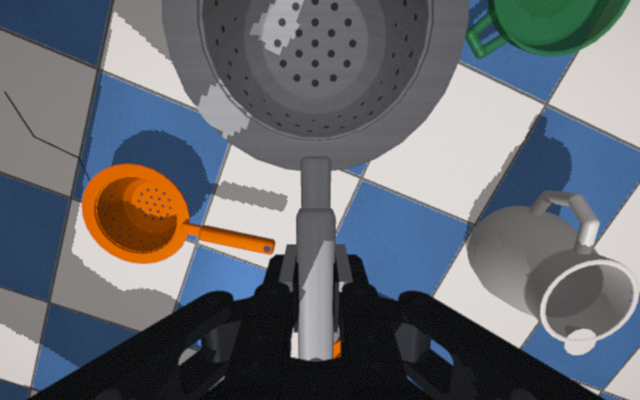

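View pics/s9.png

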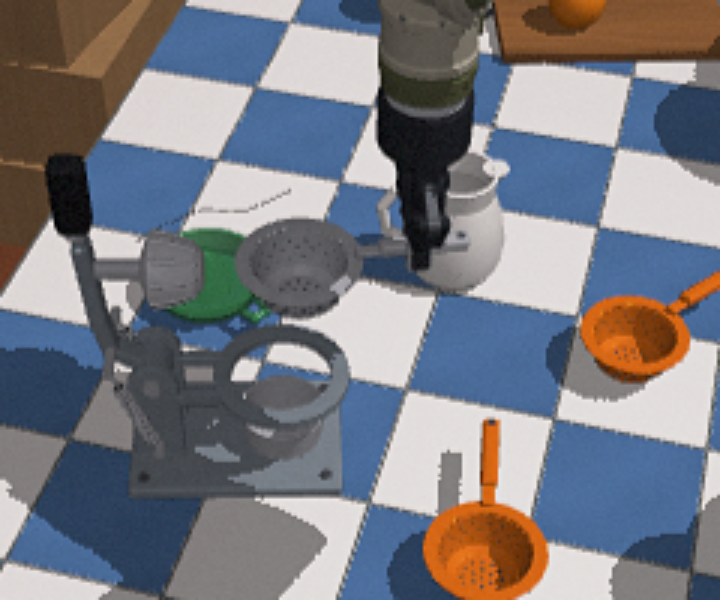

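The strainer is lifted without slipping: its wrist-view pixels haven't changed. The arm is still up. Next I plan the carry, with yaw 45° so that joint 6 stays in range.

Run:
```python
from h import *
s,p,Rm=cur(); print(s["joint_pos"],p)
Rt=tool_R(45,90,-1); L=.1015
t=PM-L*np.array([np.cos(np.pi/4),np.sin(np.pi/4),0]);t[2]=.2225;print(t)
plan([(t,Rt,20)],grip=0.)
```

```text
[-0.35444489  0.15967706 -0.17940034  1.22513576 -0.0080695   2.39197776] [ 0.48648392 -0.09731552  0.22065083]
[0.48522866 0.23572866 0.2225    ]
[[-0.03, -1.54, -0.64, -1.12, 0.01, -0.03, 0.0], [-0.02, -1.53, -0.67, -1.12, 0.01, -0.03, 0.0], [-0.02, -1.51, -0.69, -1.12, 0.01, -0.03, 0.0], [-0.02, -1.5, -0.72, -1.12, 0.01, -0.03, 0.0], [-0.02, -1.48, -0.75, -1.12, 0.01, -0.03, 0.0]]
[[-0.02, -1.47, -0.78, -1.12, 0.01, -0.03, 0.0], [-0.02, -1.45, -0.81, -1.12, 0.01, -0.03, 0.0], [-0.02, -1.44, -0.84, -1.12, 0.01, -0.03, 0.0], [-0.02, -1.42, -0.87, -1.12, 0.01, -0.03, 0.0], [-0.02, -1.4, -0.89, -1.12, 0.01, -0.03, 0.0]]
[[-0.02, -1.39, -0.92, -1.12, 0.01, -0.03, 0.0], [-0.02, -1.37, -0.95, -1.12, 0.01, -0.03, 0.0], [-0.02, -1.35, -0.98, -1.12, 0.01, -0.03, 0.0], [-0.01, -1.33, -1.0, -1.12, 0.01, -0.03, 0.0], [-0.01, -1.31, -1.03, -1.12, 0.01, -0.03, 0.0]]
[[-0.01, -1.29, -1.05, -1.12, 0.01, -0.03, 0.0], [-0.01, -1.27, -1.08, -1.12, 0.01, -0.03, 0.0], [-0.01, -1.25, -1.1, -1.12, 0.01, -0.03, 0.0], [-0.01, -1.23, -1.13, -1.12, 0.01, -0.03, 0.0], [-0.01, -1.2, -1.15, -1.12, 0.01, -0.03, 0.0]]
```

Call:
{"fn": "drive_tool", "kwargs": {
  "plan": [
    [[0,-1.5,-0.6,-1.1,0,0,0],[0,-1.5,-0.65,-1.1,0,0,0],[0,-1.5,-0.7,-1.1,0,0,0],[0,-1.5,-0.7,-1.1,0,0,0],[0,-1.5,-0.75,-1.1,0,0,0]]
  ]
}}

```text
clock: 12.88
tcp_pos: [0.4849, -0.0139, 0.2178]
orientation: [-0.175, -0.685, -0.169, 0.687]
wrist_force: [-0.5, 0.2, -2.1]
finger_gap: 0.014
```

Call:
{"fn": "drive_tool", "kwargs": {
  "plan": [
    [[0,-1.5,-0.8,-1.1,0,0,0],[0,-1.45,-0.8,-1.1,0,0,0],[0,-1.45,-0.85,-1.1,0,0,0],[0,-1.4,-0.85,-1.1,0,0,0],[0,-1.4,-0.9,-1.1,0,0,0]]
  ]
}}

```text
clock: 13.3
tcp_pos: [0.4847, 0.0697, 0.217]
orientation: [-0.208, -0.676, -0.202, 0.678]
wrist_force: [0.4, 0.2, -3.5]
finger_gap: 0.0141
```

Call:
{"fn": "drive_tool", "kwargs": {
  "plan": [
    [[0,-1.4,-0.9,-1.1,0,0,0],[0,-1.4,-0.95,-1.1,0,0,0],[0,-1.35,-1,-1.1,0,0,0],[0,-1.35,-1,-1.1,0,0,0],[0,-1.3,-1.05,-1.1,0,0,0]]
  ]
}}

```text
clock: 13.72
tcp_pos: [0.4845, 0.1535, 0.2162]
orientation: [-0.24, -0.665, -0.234, 0.667]
wrist_force: [-0.5, 0.5, -2.8]
finger_gap: 0.0142
```

Call:
{"fn": "drive_tool", "kwargs": {
  "plan": [
    [[0,-1.3,-1.05,-1.1,0,0,0],[0,-1.3,-1.1,-1.1,0,0,0],[0,-1.2,-1.1,-1.1,0,0,0],[0,-1.2,-1.1,-1.1,0,0,0],[0,-1.0,-1.0,-1.1,0,0,0]]
  ]
}}

```text
clock: 14.13
tcp_pos: [0.4852, 0.2341, 0.2153]
orientation: [-0.272, -0.653, -0.266, 0.655]
wrist_force: [1.0, -0.1, -2.5]
finger_gap: 0.0137
```

Call:
{"fn": "drive_tool", "kwargs": {
  "plan": [
    [[0,0,0,0,0,0,0],[0,0,0,0,0,0,0],[0,0,0,0,0,0,0],[0,0,0,0,0,0,0],[0,0,0,0,0,0,0]]
  ]
}}

```text
clock: 14.55
tcp_pos: [0.4856, 0.2324, 0.2161]
orientation: [-0.271, -0.653, -0.265, 0.655]
wrist_force: [0.1, -0.4, -2.3]
finger_gap: 0.0145
```

Run:
```python
from h import *
import cv2
s,p,Rm=cur(); print(s["clock"],p,s["finger_gap"],s["joint_pos"][5]);print(np.round(Rm,4))
for n,(y,x) in (("side",(200,170)),("scene",(190,310))):
  im=env.read_camera(n)[:,:,::-1]; cv2.imwrite(f"pics/{n}10.png",im); cv2.imwrite(f"pics/{n}10c.png",cv2.resize(im[y:y+150,x:x+160],None,fx=5,fy=4))
```

```text
14.55 [0.48564558 0.23239806 0.21605286] 0.014526211724854033 2.6657081635174014
[[ 9.000e-04  7.020e-01 -7.122e-01]
 [-9.300e-03 -7.121e-01 -7.020e-01]
 [-1.000e+00  7.200e-03  5.800e-03]]
```

View pics/side10c.png

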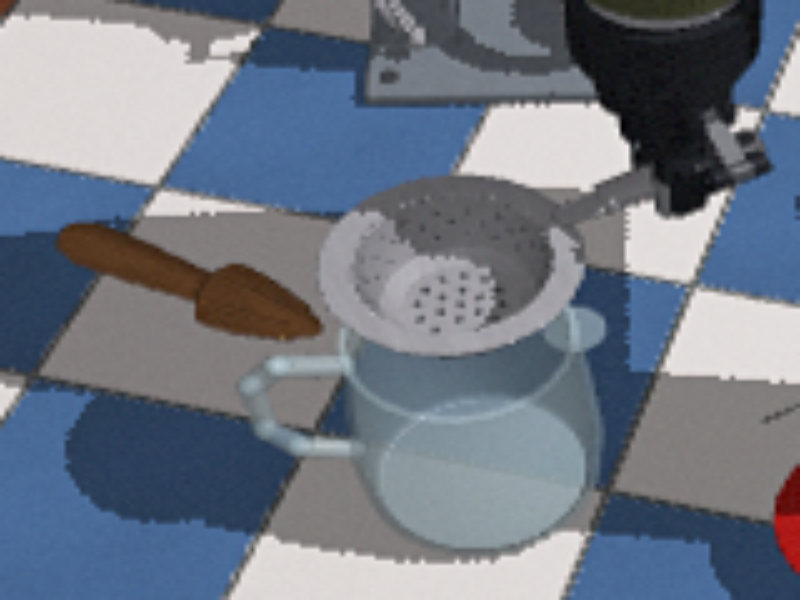

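View pics/scene10c.png

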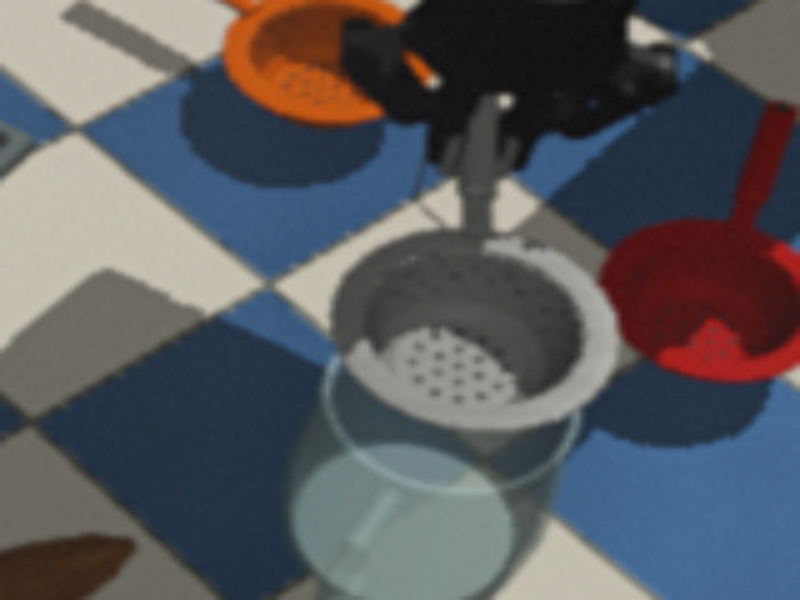

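Run:
```python
from h import *
s,p,Rm=cur()
obs={"side":np.array([170+318/5,170+587/5,200+177/4,200+355/4]),"scene":np.array([310+332/5,310+618/5,190+230/4,190+430/4])}
for ns in (["scene"],["side"],["scene","side"]):
    f=lambda v:np.concatenate([ext(n,(v[0],v[1],.230 if len(ns)==1 else v[2]),.055)-obs[n] for n in ns])
    r=least_squares(f,[.55,.3,.23]);print(ns,r.x,np.round(r.fun,1), "rel TCP tool", Rm.T@(r.x-p)*1000)
print("expected",p-.1015*Rm[:,2]+[0,0,.0139])
# redo pitcher free z
o={"scene":np.array([340+173/5,340+431/5,250+90/5,250+320/5]),"side":np.array([210+143/5,210+375/5,250+72/5,250+278/5])}
f=lambda v:np.concatenate([ext(n,v[:3],.052)-o[n] for n in o]); r=least_squares(f,[.55,.3,.16]);print("pitcher",r.x,np.round(r.fun,1))
```

```text
['scene'] [0.55468068 0.30378206 0.23      ] [-0.5  0.5 -0.6  0.5] rel TCP tool [-14.37981696  -2.24232425 -99.0683349 ]
['side'] [0.55496783 0.30606026 0.23      ] [-0.2  0.2 -0.5  0.4] rel TCP tool [ -14.40024005   -3.66302086 -100.87217918]
['scene', 'side'] [0.55484441 0.30429903 0.22880802] [-0.5  0.6 -0.1  1.   0.3  0.5 -0.8 -0. ] rel TCP tool [-13.19241098  -2.50421617 -99.55449143]
expected [0.55800331 0.3037614  0.22952364]
pitcher [0.5569088  0.30747061 0.16028149] [-0.3  0.2 -0.2  0.8 -0.8  1.4 -0.6  0.2]
```

Both cameras put the strainer within about 3 mm of the mouth. I'll shift it 0.3 cm along tool -z and lower it.

Call:
{"fn": "drive_tool", "kwargs": {
  "plan": [
    [[0,0,-0.2,0,0,0,0],[0,0,-0.1,0,0,0,0],[0.5,0,0,0,0,0,0],[0.5,0,0,0,0,0,0],[0.5,0,0,0,0,0,0]]
  ]
}}

```text
clock: 15.07
tcp_pos: [0.4877, 0.235, 0.2004]
orientation: [-0.272, -0.653, -0.266, 0.655]
wrist_force: [0.1, -0.4, -2.2]
finger_gap: 0.0136
```

Call:
{"fn": "drive_tool", "kwargs": {
  "plan": [
    [[0.5,0,0,0,0,0,0],[0.5,0,0,0,0,0,0],[0.5,0,0,0,0,0,0],[0.5,0,0,0,0,0,0],[0.5,0,0,0,0,0,0]]
  ]
}}

```text
clock: 15.48
tcp_pos: [0.4877, 0.2348, 0.1755]
orientation: [-0.272, -0.653, -0.266, 0.655]
wrist_force: [0.9, -0.3, -2.3]
finger_gap: 0.0136
```

Call:
{"fn": "drive_tool", "kwargs": {
  "plan": [
    [[0,0,0,0,0,0,0],[0,0,0,0,0,0,0],[0,0,0,0,0,0,0],[0,0,0,0,0,0,0],[0,0,0,0,0,0,0]]
  ]
}}

```text
clock: 15.9
tcp_pos: [0.4881, 0.2349, 0.1765]
orientation: [-0.272, -0.654, -0.265, 0.655]
wrist_force: [-0.4, 0.4, -2.0]
finger_gap: 0.014
```

Run:
```python
from h import *
import cv2
s,p,Rm=cur(); print(s["clock"],p,s["finger_gap"],s["wrist_force"])
print("rim top z",p[2]+.0139)
for n,(y,x) in (("side",(200,170)),("scene",(190,310))):
  im=env.read_camera(n)[:,:,::-1]; cv2.imwrite(f"pics/{n}11.png",im); cv2.imwrite(f"pics/{n}11c.png",cv2.resize(im[y:y+150,x:x+160],None,fx=5,fy=4))
```

```text
15.9 [0.48806857 0.23491943 0.17649875] 0.014003116710383503 [-0.4258335   0.38744508 -2.04746471]
rim top z 0.19039875267910153
```

View pics/side11c.png

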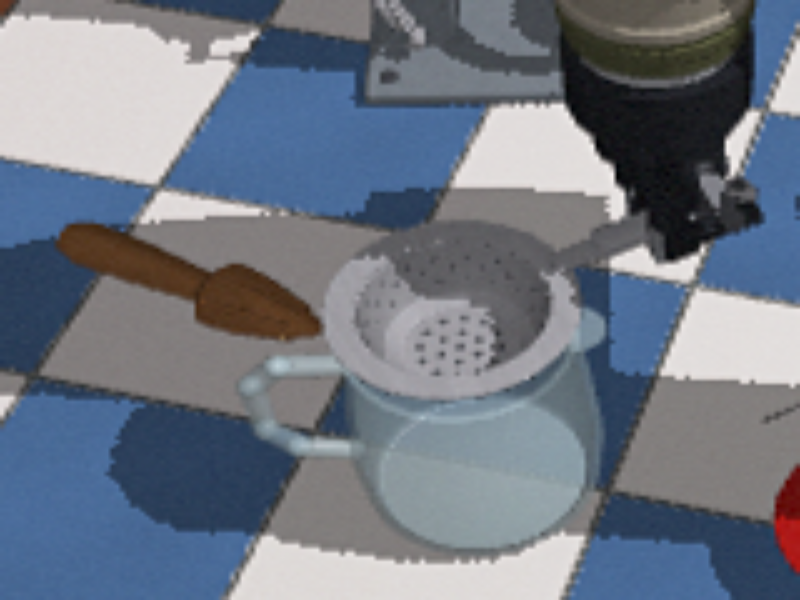

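View pics/scene11c.png

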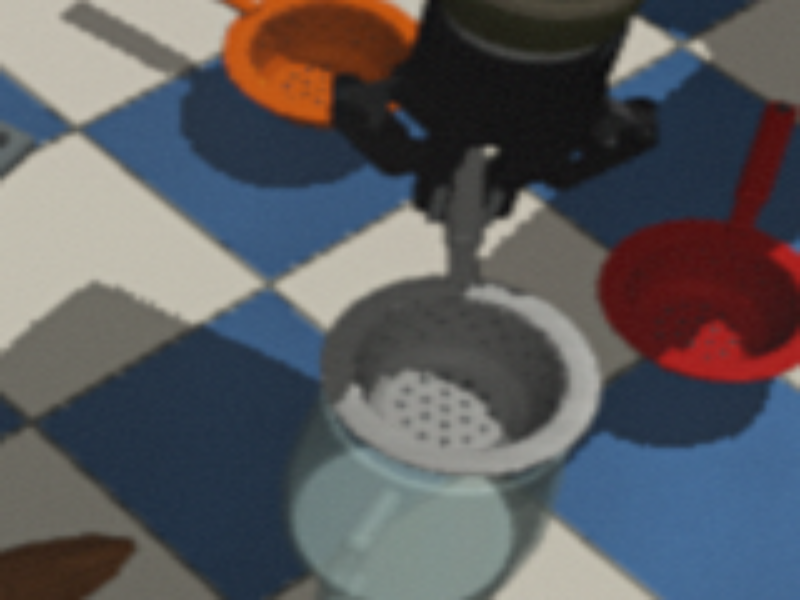

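Run:
```python
from h import *
s,p,Rm=cur()
obs={"side":np.array([170+323/5,170+582/5,200+221/4,200+400/4]),"scene":np.array([310+320/5,310+602/5,190+277/4,190+475/4])}
for ns in (["scene"],["side"],["scene","side"]):
    f=lambda v:np.concatenate([ext(n,(v[0],v[1],.1904 if len(ns)==1 else v[2]),.055)-obs[n] for n in ns])
    r=least_squares(f,[.55,.3,.23]);print(ns,r.x,np.round(r.fun,1),"to pitcher mm",(PM-r.x)[:2]*1000)
```

```text
['scene'] [0.55687145 0.30654828 0.23      ] [-0.   0.  -0.5  0.4] to pitcher mm [0.12855316 0.95172029]
['side'] [0.5575796 0.3084053 0.23     ] [-0.4  0.4 -0.1  0.1] to pitcher mm [-0.57960417 -0.90529893]
['scene', 'side'] [0.55731205 0.30724341 0.19006629] [ 0.   0.1 -0.   0.9 -0.1  0.7 -0.4 -0.3] to pitcher mm [-0.31205096  0.25658857]
```

Centred to within 1 mm. I'll lower the remaining 27 mm or so, slowing near contact.

Call:
{"fn": "drive_tool", "kwargs": {
  "plan": [
    [[0.4,0,0,0,0,0,0],[0.4,0,0,0,0,0,0],[0.4,0,0,0,0,0,0],[0.4,0,0,0,0,0,0],[0.3,0,0,0,0,0,0]]
  ]
}}

```text
clock: 16.42
tcp_pos: [0.4875, 0.2346, 0.1563]
orientation: [-0.272, -0.653, -0.266, 0.655]
wrist_force: [-0.2, -1.0, -3.4]
finger_gap: 0.0139
```

Call:
{"fn": "drive_tool", "kwargs": {
  "plan": [
    [[0.1,0,0,0,0,0,0],[0.1,0,0,0,0,0,0],[0.1,0,0,0,0,0,0],[0.1,0,0,0,0,0,0],[0,0,0,0,0,0,0]]
  ]
}}

```text
clock: 16.83
tcp_pos: [0.4878, 0.2346, 0.1531]
orientation: [-0.272, -0.653, -0.266, 0.655]
wrist_force: [-0.5, 1.1, -2.4]
finger_gap: 0.0138
```

Run:
```python
from h import *
s,p,Rm=cur(); print(s["clock"],p,s["wrist_force"],s["ft_torque"],"rim top",p[2]+.0139)
```

```text
16.8333 [0.48784304 0.23464294 0.15305641] [-0.48385878  1.05363208 -2.4024044 ] [-0.08584297  0.13853315  0.02844517] rim top 0.16695641266069702
```

Force is unchanged, so there's no contact yet and about 4 mm to go.

Call:
{"fn": "drive_tool", "kwargs": {
  "plan": [
    [[0.1,0,0,0,0,0,0],[0.05,0,0,0,0,0,0],[0.05,0,0,0,0,0,0],[0,0,0,0,0,0,0],[0,0,0,0,0,0,0]]
  ]
}}

```text
clock: 17.25
tcp_pos: [0.4879, 0.2346, 0.1511]
orientation: [-0.272, -0.653, -0.266, 0.655]
wrist_force: [-0.1, -0.7, -2.5]
finger_gap: 0.0139
```

Call:
{"fn": "drive_tool", "kwargs": {
  "plan": [
    [[0.05,0,0,0,0,0,0],[0.05,0,0,0,0,0,0],[0.05,0,0,0,0,0,0],[0,0,0,0,0,0,0],[0,0,0,0,0,0,0]]
  ]
}}

```text
clock: 17.67
tcp_pos: [0.4879, 0.2346, 0.1497]
orientation: [-0.272, -0.653, -0.265, 0.655]
wrist_force: [0.1, -0.5, -1.3]
finger_gap: 0.0141
```

Call:
{"fn": "drive_tool", "kwargs": {
  "plan": [
    [[0.05,0,0,0,0,0,0],[0.05,0,0,0,0,0,0],[0,0,0,0,0,0,0],[0,0,0,0,0,0,0],[0,0,0,0,0,0,0]]
  ]
}}

```text
clock: 18.08
tcp_pos: [0.488, 0.2346, 0.149]
orientation: [-0.272, -0.653, -0.265, 0.655]
wrist_force: [-2.3, -0.7, 2.7]
finger_gap: 0.0141
```

Run:
```python
from h import *
import cv2
s,p,Rm=cur(); print(s["clock"],p,s["wrist_force"],s["ft_torque"],"rim top",p[2]+.0139)
for n,(y,x) in (("side",(200,170)),("scene",(190,310))):
  im=env.read_camera(n)[:,:,::-1]; cv2.imwrite(f"pics/{n}12c.png",cv2.resize(im[y:y+150,x:x+160],None,fx=5,fy=4))
```

```text
18.0833 [0.48795354 0.23460382 0.14899506] [-2.31136606 -0.72871358  2.74548234] [-0.08989174  0.28889214  0.02551073] rim top 0.16289505622986206
```

View pics/side12c.png

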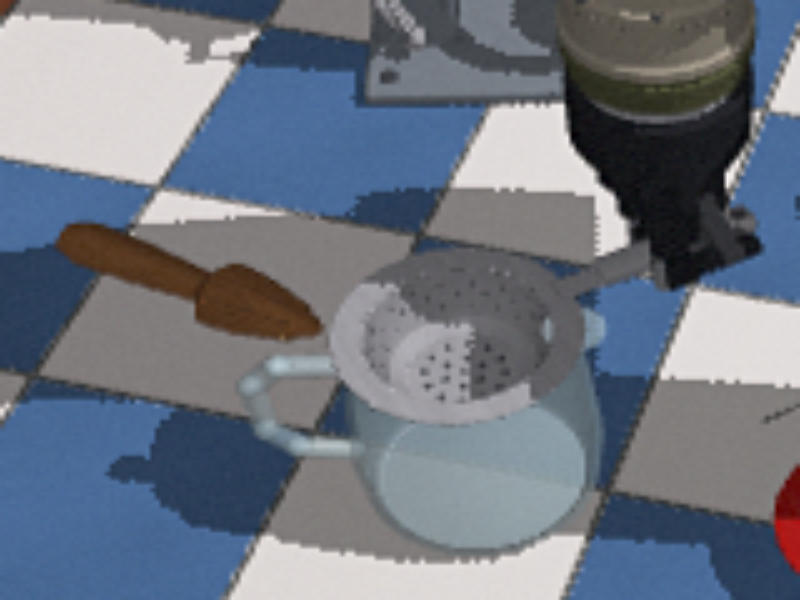

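View pics/scene12c.png

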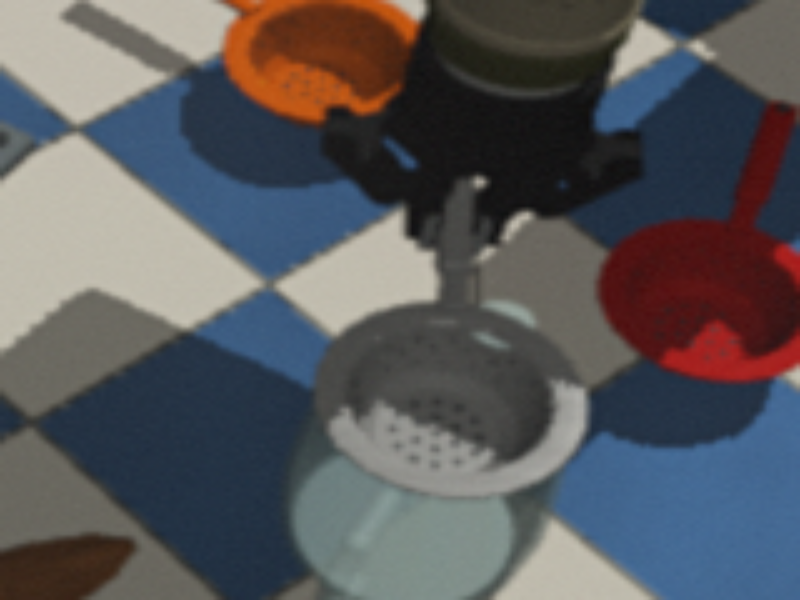

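Contact: the force changed by about 5 N and the rim top is near 0.163 m. The rim looks level on the glass in both views, so I'll release.

Call:
{"fn": "drive_tool", "kwargs": {
  "plan": [
    [[0,0,0,0,0,0,0.25],[0,0,0,0,0,0,0.3],[0,0,0,0,0,0,0.4],[0,0,0,0,0,0,0.5],[0,0,0,0,0,0,0.5]]
  ],
  "squeeze": 30
}}

```text
clock: 18.6
tcp_pos: [0.4879, 0.2346, 0.1485]
orientation: [-0.272, -0.653, -0.266, 0.655]
wrist_force: [0.2, -0.1, 0.6]
finger_gap: 0.0425
```

Call:
{"fn": "drive_tool", "kwargs": {
  "plan": [
    [[0,0,0,0,0,0,0.5],[-0.5,0,0,0,0,0,0.5],[-1,0,0,0,0,0,0.5],[-1.5,0,0,0,0,0,0.5],[-2,0,0,0,0,0,0.5]]
  ]
}}

```text
clock: 19.02
tcp_pos: [0.4871, 0.2348, 0.1989]
orientation: [-0.272, -0.653, -0.266, 0.656]
wrist_force: [-0.1, -0.3, -0.1]
finger_gap: 0.0427
```

Call:
{"fn": "drive_tool", "kwargs": {
  "plan": [
    [[-3,0,0,0,0,0,0.5],[-3,0,1,0,0,0,0.5],[-3,0,2,0,0,0,0.5],[-1,0,1,0,0,0,0.5],[0,0,0,0,0,0,0.5]]
  ]
}}

```text
clock: 19.43
tcp_pos: [0.4596, 0.2074, 0.3031]
orientation: [0.272, 0.656, 0.265, -0.653]
wrist_force: [0.9, -0.5, -0.6]
finger_gap: 0.0427
```

Run:
```python
from h import *
import cv2
s,p,Rm=cur(); print(s["clock"],p,s["wrist_force"],s["finger_gap"])
for n,(y,x) in (("side",(200,170)),("scene",(190,310))):
  im=env.read_camera(n)[:,:,::-1]; cv2.imwrite(f"pics/{n}13.png",im);cv2.imwrite(f"pics/{n}13c.png",cv2.resize(im[y:y+150,x:x+160],None,fx=5,fy=4))
```

```text
19.4333 [0.45957712 0.20742177 0.30311239] [ 0.85239098 -0.53362653 -0.58053017] 0.042713863314925694
```

View pics/side13c.png

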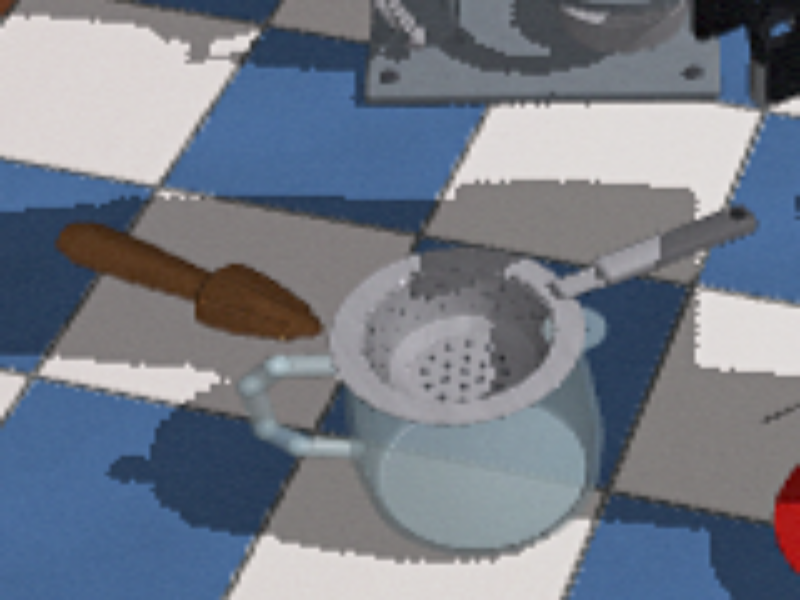

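View pics/scene13c.png

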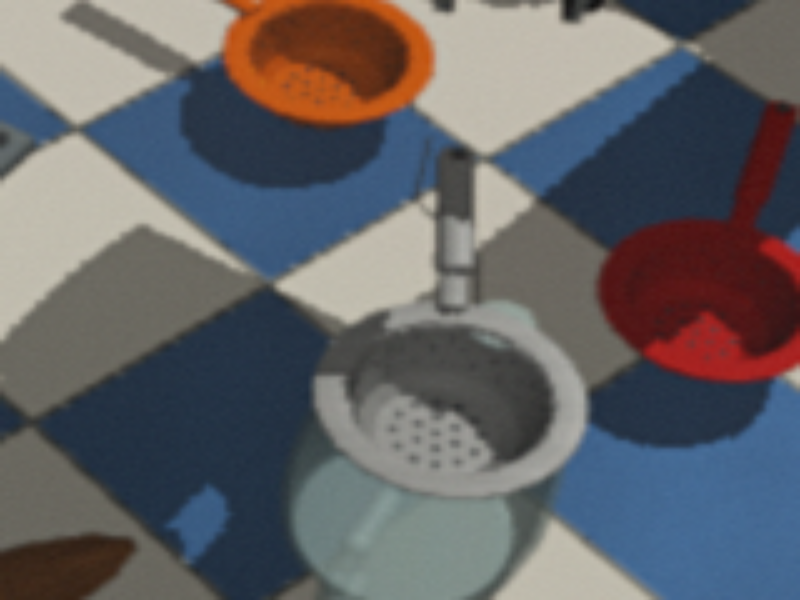

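View pics/side13.png

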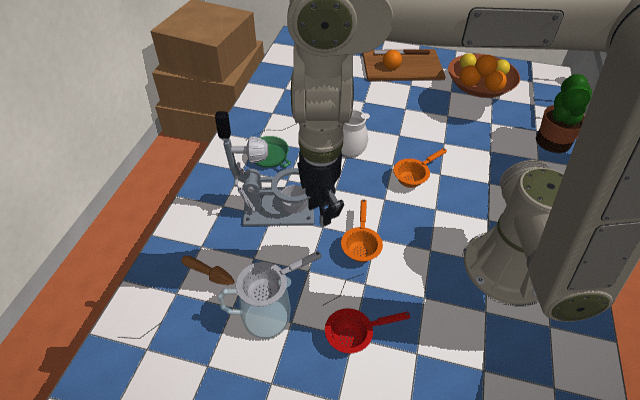

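The side view shows the strainer seated on the glass, the press arm up at (225,125), and the pitcher, reamers and jug where they were. I'll run a last numeric fit, then hand in.

Run:
```python
from h import *
obs={"side":np.array([170+330/5,170+585/5,200+248/4,200+425/4]),"scene":np.array([310+313/5,310+589/5,190+303/4,190+497/4])}
f=lambda v:np.concatenate([ext(n,v,.055)-obs[n] for n in obs])
r=least_squares(f,[.55,.3,.16]);print(r.x,np.round(r.fun,1),(PM-r.x)*1000)
# tilted fit
a=np.linspace(0,2*np.pi,721)
def g(v):
    P=np.c_[v[0]+.055*np.cos(a),v[1]+.055*np.sin(a),v[2]+.055*(v[3]*np.cos(a)+v[4]*np.sin(a))];o=[]
    for n in obs:
        p=proj(n,P);o+=list(np.r_[p[:,0].min(),p[:,0].max(),p[:,1].min(),p[:,1].max()]-obs[n])
    return o
r=least_squares(g,[*r.x,0,0]);print(r.x,np.round(r.fun,1))
# handle tip / level check
print(back("side",(170+742/5,200+214/4),.168),back("scene",(310+456/5,190+152/4),.168))
s=env.get_state();print(s["clock"],np.abs(s["qvel"]).max())
```

```text
[0.55731764 0.30694122 0.16398288] [ 0.1  0.6 -0.5 -0.3  0.   0.1 -0.1  1.1] [-0.31764431  0.55877898 -3.98287546]
[0.55727939 0.30700184 0.16415086 0.04195272 0.0229642 ] [-0.1  0.7 -0.4 -0.5  0.1  0.1  0.4  0.5]
[0.45926827 0.20410084 0.168     ] [0.45274351 0.20302363 0.168     ]
19.5333 0.033347534859004054
```

Run:
```python
from h import *
def tri(a,b):
    f=lambda P:np.r_[proj("side",P)[0]-a,proj("scene",P)[0]-b]
    r=least_squares(f,[.5,.1,.15]);return r.x,np.round(r.fun,1)
print("press tip",tri((345.3,176.7),(310.6,164)))
print("press root",tri((200+358/3,40+419/3),(215+243/3,80+312/3)))
print("now tip",tri((170+742/5,200+214/4),(310+456/5,190+152/4)))
print("now root",tri((170+598/5,200+270/4),(310+456/5,190+268/4)))
```

```text
press tip (array([ 0.46242921, -0.1040902 ,  0.1119915 ]), array([ 0.3, -0.6,  0.1,  0.6]))
press root (array([ 0.52964833, -0.07750392,  0.10794073]), array([ 0.2, -0.5,  0.1,  0.4]))
now tip (array([0.45775232, 0.20720871, 0.17502042]), array([ 0.3, -0.6,  0.2,  0.6]))
now root (array([0.50884025, 0.25907453, 0.17475779]), array([ 0.4, -0.6,  0.2,  0.6]))
```

Run:
```python
from workcell import env
print(env.hand_in()); print(env.get_state()["clock"])
```

```text
the job is handed in; nothing more can be done
None
the job is handed in; nothing more can be done
```

I lifted the press arm by its grip past over-centre and let go. It stayed up by itself with the strainer still in its seat. I then took the strainer out by its handle and set it down gently in the pitcher's mouth, with about 5 N of contact force. The job was handed in at about 19.5 s.

My last checks, before handing in:
- **Strainer position:** the camera fit puts its centre within 1 mm of the mouth centre. Its rim top is at about 0.164 m, where 0.163 m is expected.
- **Level:** the handle's two ends triangulate to the same height, within 0.3 mm. A rim fit that allowed tilt gave about 0.05 rad, under the 0.07 limit, but I take that as pixel noise because it disagrees with the handle check. The handle's height also came out a few mm high, within the triangulation error I saw earlier.
- **Everything else:** the press arm is up, and the pitcher, jug and both reamers look unmoved in the side view. The gripper was clear of everything.

One thing went differently from the plan. At my first, shallower approach to the grip, joint 3 came right up to its range limit, so I steepened the tool to about 60° before gripping.

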